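# Take a fruit scale out of its travel lock

### The arm

A 7-joint arm with a two-finger parallel gripper is mounted at the origin on the work surface. World frame = base frame: x ahead of the robot, y to its left, z up, the work surface at z = 0. Lengths are in m, angles in rad, forces in N, time in s.
With the tool pointing down it reaches from about 0.35 to 0.9 m from the base axis. Payload 19.9 kg.
Tool frame: the origin (TCP) lies on the centre line of the jaws, within the pads' length; the fingertips stand 19 mm ahead of it and the grasp point (between the pads) is the TCP (arm.tip_extent is the distance from the TCP to the fingertips, in m); z points along the fingers, y is the line along which they close (so a half turn about z gives the same grasp; the last joint's range is limited). The gripper opens to 85 mm and grips with 20 to 120 N. Pads are 22 mm wide; open, the fingers measure 114 mm over their backs; the gripper's body (76 mm by 85 mm) begins 54 mm behind the grasp point. The pads swing forward as they close: fully open they stand 13 mm farther back than shut.
Start: joints at [1.208, 0.417, -0.01, 1.614, 0.005, 1.111, -0.053], TCP at [0.198, -0.593, 0.25] pointing down, gripper open.
Joint ranges: [-2.81, 2.81], [-0.39, 2.02], [-1.27, 1.25], [0.06, 2.57], [-1.19, 4.33], [0.19, 2], [-2.82, 2.82]. Speed limits (rad/s): [1.89, 1.89, 2.39, 2.39, 3.01, 3.01, 3.01].

### API

Orientations are given as a 3x3 rotation matrix whose columns are the frame's x, y, z axes.
In Python, from plant import status, imaging, finish_job, arm gives the robot as it stands.
- The arm moves only by the tool servo_tool, never from a script. Its argument "moves" is a list that holds one entry, the list of rows, each a list of 4 numbers: the shift along the world's x, y, z in mm, then the turn about the world's z in rad. A call has 1 to 5 rows; each row is the pose to reach, as a shift and turn from the pose commanded when the call began; what a row does not reach only later rows make up. A row lasts 1/12 s, in which the tool goes at most 41.7 mm and 7.16 degrees, less where a joint would pass 70% of its speed; a pose out of reach is approached as far as the arm can. A call with a gripper value outside its range is refused whole. "gripper" is the finger opening in mm, from 0 to 85.4, set as the call begins (left out, the last holds). The fingers move at their own pace and stop on an object; "squeeze" is the grip in N (left out, the last holds). Time passes only in rows, so rows that repeat a pose let the fingers close. It gives the time, the measured TCP pose, the force, the opening and the grip force at its end, in the units of the state.
- status.observe(): the state, without advancing time (a new reading comes with each control period).
- imaging.capture(name): name is "scene" or "side" or "wrist"; returns a dict with "color" (480x640x3 uint8, red, green, blue), "vfov" (degrees; the focal length in pixels is half the picture's height over the tangent of half this angle, whatever the lens; pixels are square), "cx", "cy" (the principal point, pixels), "k1" (the pictures are not rectified: a ray, as slopes to the right and down, at radius r is drawn at 1 + k1 r^2 times it, then the intrinsics apply), "R" (3x3) and "t" (3): a world point X has camera coordinates R X + t. Camera axes: x right, y down, z forward; pixel columns grow to the right and rows downward; lengths in m; the calibration is good to about 2 mm. A picture is of the moment at which its call begins. There is no depth.
- finish_job(): hands the job in; it is judged then, once.
The state is a dict: "t": time; "joint_positions": joint angles; "joint_vel": joint speeds; "joint_torque": joint torques, N m; "position": TCP position; "tool_rot": TCP orientation; "contact_force": force on the tool from outside, world axes, zero at the start; "wrist_torque": the same for the moment, N m; "finger_gap": finger opening in m; "finger_force": force on a finger pad.
Only numpy, scipy, OpenCV 4.12 (cv2) and the standard library are available. Lean on these libraries where they do the work, as an engineer would, in place of code of your own. Each camera call takes 0.05 s, during which the arm holds its last target. There are 200 camera calls.

### The job

Get the long fruit scale ready for weighing: with the cap puller, never with the gripper itself, hook under each rubber transit cap that is still on a stud and pull it straight up off. Put all the caps into the open stow box and then slide its flat cover fully shut, and after that set the scale's lock lever upright, at its white mark. At the end the puller stands upright on its cork pad, and the fruit, cup, bottle and jar around have been left where they are.

Things in the scene. Friction and masses are not known exactly. Their poses are not given: they have to be found in the camera images.
- cap0_mid (a point): Centre of black rubber cap 0, 21 mm above its underside (None if absent). Mushroom shape: square top plate 56 x 56 mm, from 30 to 42 mm above the underside, on a hollow square skirt 36 x 36 mm outside, 28 mm inside, open below. 60 g. At the start it sits on stud 0, underside on the deck, square with the scale.
- cap0: Cap 0 as a whole, its origin in the middle of its underside, z up through its top. Spring balls in the stud grip its skirt: 8 to 12 N straight up starts it, the grip ends after 12 mm of rise, and after 26 mm it clears the stud.
- stud0 (a point): Foot of pan stud 0, on the scale's deck 50 mm above the bench. Stud: steel post 20 x 20 mm, 24 mm tall. Axes as the scale's.
- cap1_mid (a point): Centre of black rubber cap 1, 21 mm above its underside (None if absent). Mushroom shape: square top plate 56 x 56 mm, from 30 to 42 mm above the underside, on a hollow square skirt 36 x 36 mm outside, 28 mm inside, open below. 60 g. At the start it sits on stud 1, underside on the deck, square with the scale.
- cap1: Cap 1 as a whole, its origin in the middle of its underside, z up through its top. Spring balls in the stud grip its skirt: 8 to 12 N straight up starts it, the grip ends after 12 mm of rise, and after 26 mm it clears the stud.
- stud1 (a point): Foot of pan stud 1, on the scale's deck 50 mm above the bench. Stud: steel post 20 x 20 mm, 24 mm tall. Axes as the scale's.
- cap2_mid (a point): Centre of black rubber cap 2, 21 mm above its underside (None if absent). Mushroom shape: square top plate 56 x 56 mm, from 30 to 42 mm above the underside, on a hollow square skirt 36 x 36 mm outside, 28 mm inside, open below. 60 g. At the start it sits on stud 2, underside on the deck, square with the scale.
- cap2: Cap 2 as a whole, its origin in the middle of its underside, z up through its top. Spring balls in the stud grip its skirt: 8 to 12 N straight up starts it, the grip ends after 12 mm of rise, and after 26 mm it clears the stud.
- stud2 (a point): Foot of pan stud 2, on the scale's deck 50 mm above the bench. Stud: steel post 20 x 20 mm, 24 mm tall. Axes as the scale's.
- scale: Long low grey fruit scale, fixed to the bench: 110 mm (x) by 340 mm (y), flat deck 50 mm high; origin under its middle, -x side faces the robot. Studs stand in a row on the deck at x = 0, y = -120, -30, +60 mm; not all wear a cap. The lock lever's hinge is at x = 0, y = +140 mm, 60 mm above the bench, its axis along y.
- lever (a joint): Lock lever at the scale's +y end, angle in rad: 0 = upright (weighing), in line with the white marks on the cheeks at its foot; positive = leaning to the scale's +x, away from the robot; range -0.95 to 0.95; stays where left (about 1.5 N at the knob moves it).
- lever_knob (a point): Middle of the lever's black knob, 85 mm from the hinge: a cylinder 24 mm across, 26 mm long along the scale's y. The bar below it is 12 x 12 mm.
- box_floor (a point): Middle of the stow box's inner floor, 4 mm above the bench; fixed metal box. Compartment 100 mm (x) by 228 mm (y), room for 3 caps side by side along y. y walls 60 mm high, run on 132 mm past the far (+x) wall as cover rails with ledges to 72 mm high, 252 mm over all. Near (-x) side: only a lip 12 mm above the bench, over which a tool can be drawn out.
- cover (a joint): Flat white cover of the stow box, slides along the box's x, in m: 0 = fully shut over the compartment, 0.125 = fully open, beyond the far wall, away from the robot; friction 2 N. It is 110 (x) x 232 x 6 mm, its top 68 mm above the bench.
- cover_rib (a point): Middle of the grip rib on top of the cover: 14 mm thick (box x), 90 mm long (box y), from 68 to 94 mm above the bench; this point is 83 mm above the bench, and 35 mm nearer the robot than the cover's middle.
- puller_grip (a point): Middle of the cap puller's wooden handle, 97 mm above the underside of its tines. The puller is a steel C-hook, 220 g, standing on two flat tines. Its x = the way the tines point (open end), z up. Handle: upright block 16 mm (x) by 46 mm (y), 66 to 122 mm above the underside.
- puller: Whole puller: origin under the handle, at the tines' underside; axes as above. Tines 8 mm thick, x -44 to +32 mm, each 10 mm wide with a 44 mm gap between (64 mm over all), open at +x. Back plate x -44 to -36 mm, 64 mm wide. Bridge x -44 to +20 mm, 56 to 66 mm high: 48 mm clear over the tines. A cap hangs in line with the handle at x = 0.
- pad: Square cork pad, 140 x 140 mm, on the bench: the puller's place; origin in its middle. A thing on it stands at bench height.
- cup: bystander: clear open plastic cup, 72 mm wide, 85 mm tall; origin at its underside.
- fruit0: bystander: single yellowish plantain, 170 mm long, 38 mm high; origin at its underside.
- fruit1: bystander: single green plantain, 170 mm long, 38 mm high; origin at its underside.
- hand0: bystander: hand of four plantains side by side, 180 x 150 mm, 38 mm high; origin at its underside.
- bottle: bystander: clear bottle, 64 mm wide, 190 mm tall; origin at its underside.
- jar: bystander: jar, 72 mm wide, 100 mm tall; origin at its underside.
There are look-alikes about, which are no part of the job. What is shaped like the puller but orange or turquoise is not meant.

How it is judged:
By the outcome, as a careful person would: the job done as asked, in the order asked, and still so for the second after the job is handed in, with the robot touching nothing.
Of cap0, cap1, cap2 only 2 to 3 are there at a start; the rules pass over those that are not, and their reading is None.
At some moment in a run one of puller may be knocked a few centimetres aside while the robot is not near it.
Once in a run the grip may slacken for a moment while it holds something.
It also fails if it takes over 210 s, if anything falls off the work surface, if the arm or the gripper's body presses on something with over 40 N, if the wrist force passes 120 N, or if a joint passes its speed limit or range.

## Working session

There is one attempt and no reset: what is moved stays moved. The work goes in short steps, Python scripts to look and compute and a tool call to move; the robot and the scene stay as the last step left them, time stands still between calls to the robot, and variables do not carry over. Pictures are saved under pics/ and viewed, at most 14 in all, crops included, and the job is handed in when it is done.

Besides the shell and the picture viewer there is one more tool, called after ">>>" as name(argument=value, ...) on one line, values as JSON. servo_tool: Moves the arm, as the interface text tells. Its arguments: {"type":"object","properties":{"moves":{"type":"array","items":{"type":"array","items":{"type":"array","items":{"type":"number"}}}},"gripper":{"type":"number"},"squeeze":{"type":"number"}},"required":["moves"]}

```bash
ls; mkdir -p pics; cat > h.py <<'E'
import numpy as np, cv2
from plant import status, imaging, finish_job, arm
def cap(n, f=None):
    c=imaging.capture(n)
    if f: cv2.imwrite('pics/'+f, c['color'][:,:,::-1])
    np.save('cam_'+n, c, allow_pickle=True); return c
def load(n): return np.load('cam_'+n+'.npy',allow_pickle=True).item()
def K(c):
    f=240/np.tan(np.radians(c['vfov'])/2); return f
def ray(c,u,v):
    f=K(c); d=np.array([(u-c['cx'])/f,(v-c['cy'])/f]); s=d.copy()
    for _ in range(20): s=d/(1+c['k1']*(s@s))
    R=np.array(c['R']); t=np.array(c['t'])
    return -R.T@t, R.T@np.array([s[0],s[1],1])
def onz(c,u,v,z):
    o,d=ray(c,u,v); return o+d*(z-o[2])/d[2]
def proj(c,X):
    p=np.array(c['R'])@np.array(X)+np.array(c['t']); s=p[:2]/p[2]; s=s*(1+c['k1']*(s@s)); f=K(c)
    return np.array([c['cx']+f*s[0],c['cy']+f*s[1]])
E
python3 - <<'E'
from h import *
for n in ['scene','side','wrist']:
    c=cap(n,n+'0.png'); print(n,c['vfov'],c['cx'],c['cy'],c['k1'],-np.array(c['R']).T@np.array(c['t']))
s=status.observe();print(s)
E
```

```text
pics
scene 50.065333834601184 324.2149033451467 244.45745814829877 0.027318224883048425 [ 1.56517393 -0.38147693  1.06945419]
side 57.48678664746393 323.9460270509778 236.1865134208379 -0.008176170128797382 [0.43424373 0.88658243 0.79513837]
wrist 63.85590026742006 327.47129336066587 233.33639665095586 -0.08473299198345378 [ 0.27586551 -0.56698671  0.37371822]
{'t': 0.15, 'joint_positions': array([ 1.20751525,  0.41785769, -0.01031899,  1.61403285,  0.00467276,
        1.11069207, -0.05298217]), 'joint_vel': array([-9.81968511e-04, -1.86304576e-03,  7.46595217e-04, -2.39429863e-03,
        1.11738903e-03, -5.46345284e-05, -8.58075627e-04]), 'joint_torque': array([ 1.49362033e-03, -8.64740753e+01,  6.79190811e-01, -4.35048687e+01,
        1.90195581e-02,  5.93268269e-03, -2.42135758e-05]), 'position': array([ 0.19759225, -0.59268149,  0.24979216]), 'tool_rot': array([[ 9.48664784e-01,  3.16283108e-01, -3.51155026e-04],
       [ 3.16283300e-01, -9.48664358e-01,  8.99765844e-04],
       [-4.85475200e-05, -9.64640640e-04, -9.99999534e-01]]), 'contact_force': array([ 0.06174386, -0.14837922,  0.44476647]), 'wrist_torque': array([-0.00329045,  0.00052935,  0.03677935]), 'finger_force': 0.0, 'finger_gap': 0.08537640534025517}
```

View pics/scene0.png

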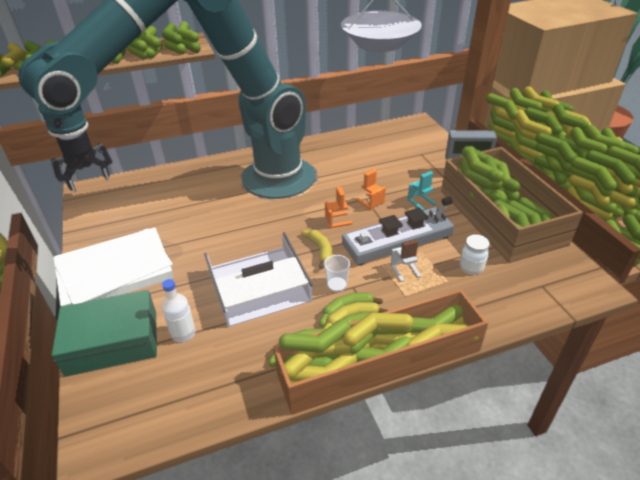

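View pics/side0.png

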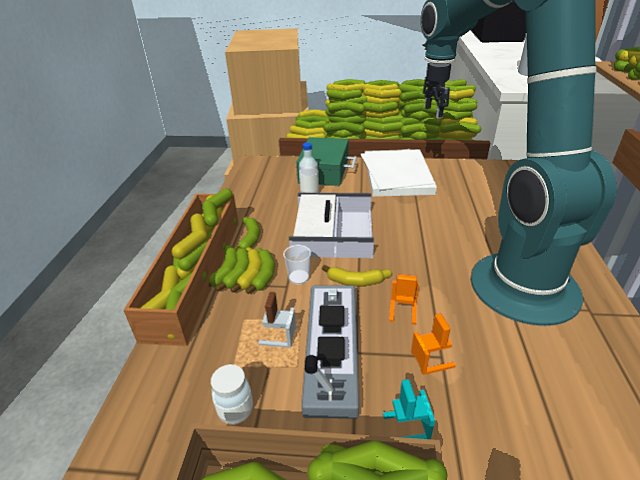

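Side view: the steel puller with the brown handle is at (277,318) on the cork pad. The orange ones at (404,297) and (433,345) and the turquoise one at (410,408) are look-alikes. The caps are at (332,318) and (331,350), with a bare stud at (333,297). The knob is at (312,364) and the box at (332,225), cover open. Next I'll enlarge for confirmation and corners.

```bash
python3 - <<'E'
import cv2
a=cv2.imread('pics/side0.png'); b=cv2.imread('pics/scene0.png')
cv2.imwrite('pics/side_c.png',cv2.resize(a[185:425,220:450],(690,600),interpolation=cv2.INTER_CUBIC)) # 3x horizontally 2.5 vert
cv2.imwrite('pics/scene_c.png',cv2.resize(b[165:345,200:470],(800,533),interpolation=cv2.INTER_CUBIC))
E
```

```text
(no output)
```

View pics/side_c.png

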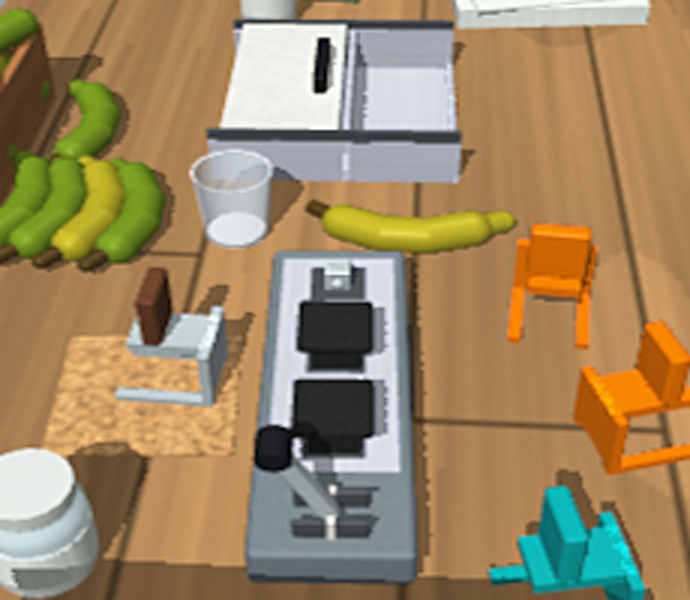

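View pics/scene_c.png

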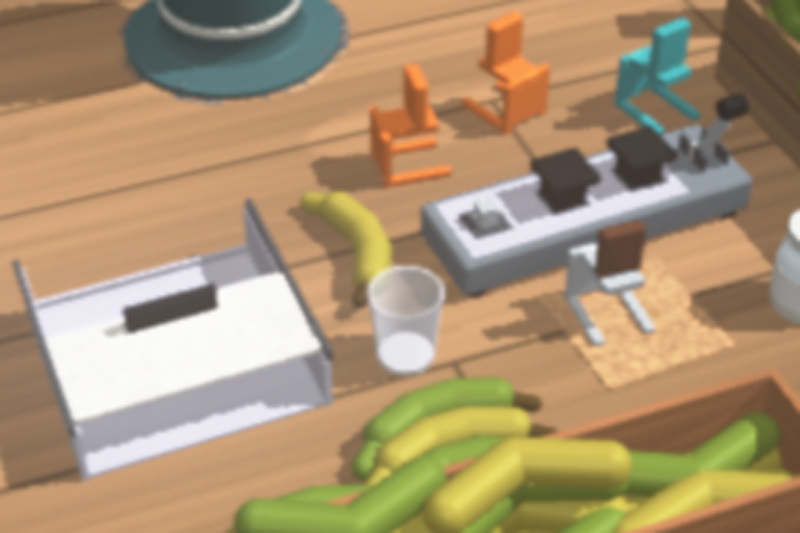

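Enlarged: the steel puller with the wooden handle is at side (270,310). Its tines point left, towards +x, and it is the only one that is neither orange nor turquoise. Caps are on studs 1 and 2, stud 0 is bare, and the lever leans to +x. Next I'll work out positions.

```bash
python3 - <<'E'
from h import *
np.set_printoptions(precision=4,suppress=True)
S=load('side');C=load('scene')
s=lambda X,Y,z: onz(S,220+X/3-.33,185+Y/2.5-.3,z)
c=lambda X,Y,z: onz(C,200+X*.3375-.33,165+Y*.3375-.33,z)
print('cap1 side',[s(*p,.092)[:2] for p in [(302,303),(371,300),(375,352),(297,352)]])
print('cap2 side',[s(*p,.092)[:2] for p in [(297,380),(372,380),(376,434),(292,434)]])
print('cap1 scene',[c(*p,.092)[:2] for p in [(533,161),(573,149),(600,176),(564,188)]])
print('cap2 scene',[c(*p,.092)[:2] for p in [(609,141),(647,129),(676,152),(640,167)]])
print('stud0 side',s(338,267,.074),'scene',c(484,204,.074))
print('deck scene L,corner,R', c(422,210,.05),c(468,262,.05),c(750,180,.05), 'side far',s(275,254,.05),s(404,254,.05))
print('rail side', [s(*p,.072)[:2] for p in [(238,22),(452,24),(208,133),(459,135)]])
print('rail scene',[c(*p,.072)[:2] for p in [(17,262),(248,202),(72,430),(328,355)]])
print('rib side',s(322,40,.094),s(322,66,.094),'scene',c(124,302,.094),c(215,287,.094))
print('handle top side',s(154,272,.122),'scene',c(622,230,.122))
print('tine tip side',s(120,391,.008),'scene',c(594,341,0),c(648,331,0))
print('pad side',[s(*p,0)[:2] for p in [(70,338),(42,453),(232,455)]], 'scene',[c(*p,0)[:2] for p in [(612,386),(732,342)]])
def tri(a,b):
    o1,d1=ray(S,220+a[0]/3-.33,185+a[1]/2.5-.3);o2,d2=ray(C,200+b[0]*.3375-.33,165+b[1]*.3375-.33)
    t=np.linalg.lstsq(np.c_[d1,-d2],o2-o1,rcond=None)[0];p,q=o1+d1*t[0],o2+d2*t[1];return (p+q)/2,np.linalg.norm(p-q)
print('knob',tri((272,448),(733,107)))
print('lever foot',tri((331,515),(703,153)))
print('orange', s(560,228,.12), s(513,340,0),s(585,340,0), s(660,330,.12),s(582,400,.06),s(612,470,0),s(690,455,0),'turq',s(560,490,.12),s(625,595,0),s(497,575,.0))
E
```

```text
cap1 side [array([0.5166, 0.1952]), array([0.4655, 0.1884]), array([0.4598, 0.2497]), array([0.5149, 0.2531])]
cap2 side [array([0.5121, 0.2837]), array([0.4605, 0.2805]), array([0.4553, 0.335 ]), array([0.5103, 0.3385])]
cap1 scene [array([0.4683, 0.1897]), array([0.4654, 0.2366]), array([0.5154, 0.2424]), array([0.5193, 0.2002])]
cap2 scene [array([0.467 , 0.2774]), array([0.4632, 0.3237]), array([0.5088, 0.3328]), array([0.5172, 0.2868])]
stud0 side [0.4945 0.1284 0.074 ] scene [0.4935 0.1246 0.074 ]
deck scene L,corner,R [0.453  0.0734 0.05  ] [0.5439 0.0861 0.05  ] [0.5338 0.412  0.05  ] side far [0.55   0.0876 0.05  ] [0.4432 0.0814 0.05  ]
rail side [array([ 0.6332, -0.323 ]), array([ 0.4037, -0.3281]), array([ 0.6299, -0.0816]), array([ 0.3977, -0.0899])]
rail scene [array([ 0.4053, -0.3342]), array([ 0.4004, -0.0969]), array([ 0.6402, -0.3298]), array([ 0.6354, -0.0924])]
rib side [ 0.5361 -0.2474  0.094 ] [ 0.5316 -0.1895  0.094 ] scene [ 0.5224 -0.2527  0.094 ] [ 0.5336 -0.1683  0.094 ]
handle top side [0.6258 0.1932 0.122 ] scene [0.6275 0.2058 0.122 ]
tine tip side [0.656  0.2333 0.008 ] scene [0.645  0.1788 0.    ] [0.6518 0.2346 0.    ]
pad side [array([0.7126, 0.1637]), array([0.7016, 0.2993]), array([0.5618, 0.2921])] scene [array([0.7052, 0.1675]), array([0.695 , 0.3036])]
knob (array([0.5159, 0.3881, 0.139 ]), np.float64(0.0006098698541838286))
lever foot (array([0.4818, 0.385 , 0.0558]), np.float64(1.6205407542159204e-05))
orange [0.3237 0.1151 0.12  ] [0.3527 0.1442 0.    ] [ 0.295   0.1407 -0.    ] [0.2637 0.239  0.12  ] [0.3132 0.2654 0.06  ] [0.2881 0.2898 0.    ] [ 0.2306  0.2706 -0.    ] turq [0.3427 0.3991 0.12  ] [0.2911 0.4052 0.    ] [0.3727 0.3938 0.    ]
```

>>> servo_tool(moves=[[[18,35,0,0.05],[37,70,0,0.1],[55,104,0,0.15],[74,139,0,0.2],[92,174,0,0.25]]])

```text
t: 0.57
position: [0.2902, -0.4171, 0.2501]
tool_rot: [[0.84, 0.543, -0.0], [0.543, -0.84, 0.0], [-0.0, -0.0, -1.0]]
contact_force: [0.6, -1.5, 0.9]
finger_gap: 0.0853
finger_force: 0.0
```

>>> servo_tool(moves=[[[18,35,0,0.05],[37,70,0,0.1],[55,104,0,0.15],[74,139,0,0.2],[92,174,0,0.25]]])

```text
t: 0.98
position: [0.3821, -0.2431, 0.2503]
tool_rot: [[0.679, 0.734, -0.0], [0.734, -0.679, -0.0], [-0.0, 0.0, -1.0]]
contact_force: [1.1, -1.8, -0.3]
finger_gap: 0.0856
finger_force: 0.0
```

>>> servo_tool(moves=[[[18,35,0,0.05],[37,70,0,0.1],[55,104,0,0.15],[74,139,0,0.2],[92,174,0,0.25]]])

```text
t: 1.4
position: [0.4742, -0.0691, 0.2504]
tool_rot: [[0.477, 0.879, 0.0], [0.879, -0.477, -0.0], [-0.0, 0.0, -1.0]]
contact_force: [0.4, -0.6, 0.5]
finger_gap: 0.0851
finger_force: 0.0
```

>>> servo_tool(moves=[[[18,35,0,0.05],[37,70,0,0.1],[55,104,0,0.15],[74,139,0,0.2],[92,174,0,0.25]]])

```text
t: 1.82
position: [0.5663, 0.1047, 0.2501]
tool_rot: [[0.245, 0.97, -0.0], [0.97, -0.245, -0.0], [-0.0, -0.0, -1.0]]
contact_force: [-0.2, -0.9, 0.1]
finger_gap: 0.0854
finger_force: 0.0
```

>>> servo_tool(moves=[[[18,34,0,0.05],[37,68,0,0.1],[56,102,0,0.15],[56,102,0,0.15]]])

```text
t: 2.15
position: [0.6222, 0.2121, 0.2493]
tool_rot: [[0.09, 0.996, -0.001], [0.996, -0.09, 0.004], [0.003, -0.002, -1.0]]
contact_force: [-0.2, 1.4, 0.3]
finger_gap: 0.0854
finger_force: 0.0
```

```bash
python3 - <<'E'
from h import *
cap('wrist','w1.png'); cap('side','s1.png')
E
```

```text
(no output)
```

View pics/w1.png

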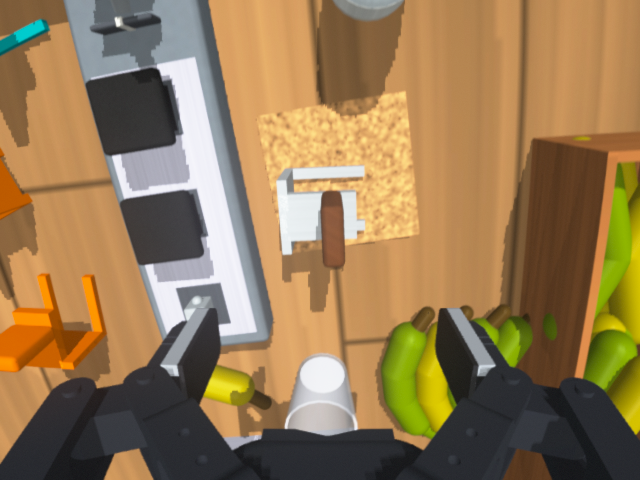

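Wrist view: handle at (333,230), tine tips near (363,172) and (363,226), pad corners (259,115), (406,93) and (419,236). Caps are at (132,110) and (162,228), stud 0 at (203,303).

```bash
python3 - <<'E'
from h import *
np.set_printoptions(precision=4,suppress=True)
W=load('wrist');S=load('side')
g=lambda u,v,z: onz(W,u,v,z)[:2]
for z in (.122,.066): print('handle',z,g(324,268,z),g(344,267,z),g(324,195,z),g(341,195,z))
print('tips',g(364,173,.008),g(364,226,.008),'back',g(283,168,.066),g(287,254,.066))
print('bridge tip z66',g(357,193,.066),g(357,237,.066))
print('pad',g(259,115,0),g(406,93,0),g(419,236,0))
print('cap2',[g(*p,.092) for p in [(87,80),(157,68),(175,138),(105,155)]])
print('cap1',[g(*p,.092) for p in [(121,204),(188,190),(203,256),(136,265)]])
print('stud0',g(198,302,.074))
print('cup', g(323,372,0))
a=cv2.imread('pics/s1.png')[:,:,::-1].astype(int)
m=((a[...,0]>50)&(a[...,0]<130)&(a[...,1]<a[...,0]*.6)&(a[...,2]<a[...,0]*.6)).astype(np.uint8)
m[:,:240]=0;m[:,310:]=0;m[:270]=0;m[345:]=0
ys,xs=np.nonzero(m);print('side handle',xs.min(),xs.max(),ys.min(),ys.max())
top=[(x,ys[xs==x].min()) for x in np.unique(xs)];print(top)
E
```

```text
handle 0.122 [0.6165 0.1837] [0.6307 0.1832] [0.6214 0.2365] [0.6327 0.2355]
handle 0.066 [0.6136 0.1591] [0.631  0.1585] [0.6196 0.2237] [0.6334 0.2225]
tips [0.6577 0.2285] [0.6545 0.1756] back [0.5889 0.2487] [0.5832 0.175 ]
bridge tip z66 [0.6465 0.223 ] [0.6441 0.1851]
pad [0.5639 0.2906] [0.7018 0.2982] [0.711  0.1572]
cap2 [array([0.4597, 0.3295]), array([0.513 , 0.3306]), array([0.5166, 0.2818]), array([0.4604, 0.2755])]
cap1 [array([0.4635, 0.2372]), array([0.5188, 0.2429]), array([0.52  , 0.1891]), array([0.4628, 0.186 ])]
stud0 [0.4998 0.1395]
cup [ 0.5967 -0.0031]
side handle 266 274 293 321
[(np.int64(266), np.int64(310)), (np.int64(267), np.int64(310)), (np.int64(268), np.int64(316)), (np.int64(269), np.int64(312)), (np.int64(270), np.int64(321)), (np.int64(271), np.int64(321)), (np.int64(272), np.int64(321)), (np.int64(273), np.int64(305)), (np.int64(274), np.int64(293))]
```

>>> servo_tool(moves=[[[2,0,-40,0.01],[2,0,-80,0.01],[2,0,-118,0.01],[2,0,-150,0.01],[2,0,-150,0.01]]])

```text
t: 2.67
position: [0.6207, 0.2022, 0.0943]
tool_rot: [[0.09, 0.996, -0.008], [0.996, -0.09, -0.003], [-0.004, -0.008, -1.0]]
contact_force: [-0.8, -0.5, -1.1]
finger_gap: 0.0854
finger_force: 0.0
```

>>> servo_tool(moves=[[[0,0,0,0],[0,0,0,0],[0,0,0,0],[0,0,0,0],[0,0,0,0]]], gripper=0, squeeze=90)

```text
t: 3.08
position: [0.6243, 0.2052, 0.1018]
tool_rot: [[0.089, 0.996, 0.002], [0.996, -0.089, 0.0], [0.001, 0.002, -1.0]]
contact_force: [0.2, 0.4, -0.0]
finger_gap: 0.0255
finger_force: 0.0
```

>>> servo_tool(moves=[[[0,0,0,0],[0,0,0,0],[0,0,0,0],[0,0,0,0],[0,0,0,0]]])

```text
t: 3.5
position: [0.6242, 0.2052, 0.1012]
tool_rot: [[0.089, 0.996, 0.001], [0.996, -0.089, 0.0], [0.0, 0.001, -1.0]]
contact_force: [-0.9, -1.3, 8.8]
finger_gap: 0.0152
finger_force: 89.0
```

>>> servo_tool(moves=[[[0,0,35,0],[0,0,75,0],[0,0,115,0],[0,0,150,0.0],[0,0,150,0]]])

```text
t: 3.92
position: [0.6256, 0.2065, 0.2578]
tool_rot: [[0.089, 0.996, 0.009], [0.996, -0.089, 0.003], [0.004, 0.008, -1.0]]
contact_force: [0.4, 1.4, -1.8]
finger_gap: 0.015
finger_force: 88.7
```

>>> servo_tool(moves=[[[-40,3,0,0.03],[-80,6,0,0.06],[-120,9,0,0.09],[-160,12,0,0.13],[-200,13,0,0.13]]])

```text
t: 4.33
position: [0.4215, 0.2181, 0.2497]
tool_rot: [[-0.044, 0.999, -0.0], [0.999, 0.044, -0.0], [-0.0, -0.0, -1.0]]
contact_force: [-0.1, 1.5, -1.5]
finger_gap: 0.0149
finger_force: 89.1
```

>>> servo_tool(moves=[[[-4,0,0,0],[-4,0,0,0],[-4,0,0,0]]])

```text
t: 4.58
position: [0.4199, 0.2179, 0.2506]
tool_rot: [[-0.041, 0.999, 0.001], [0.999, 0.041, -0.0], [-0.0, 0.001, -1.0]]
contact_force: [-0.0, -0.9, -1.4]
finger_gap: 0.0152
finger_force: 89.4
```

```bash
python3 - <<'E'
from h import *
cap('wrist','w2.png'); cap('side','s2.png'); cap('scene','c2.png'); s=status.observe(); print(s['position'],s['finger_gap'])
a=cv2.imread('pics/w2.png'); b=cv2.imread('pics/s2.png')[260:420,240:440]
cv2.imwrite('pics/m2.png',np.hstack([cv2.resize(a,(480,360)),cv2.resize(b,None,fx=1.6,fy=2.25)]))
cv2.imwrite('pics/m2.png',np.vstack([a[:320,:],cv2.resize(b,None,fx=2,fy=2)[:,:].copy() if 0 else cv2.copyMakeBorder(cv2.resize(b[:140],None,fx=2,fy=2),0,0,0,240,cv2.BORDER_CONSTANT)]))
E
```

```text
[0.42040076 0.21801088 0.25013895] 0.014984042443410563
```

View pics/m2.png

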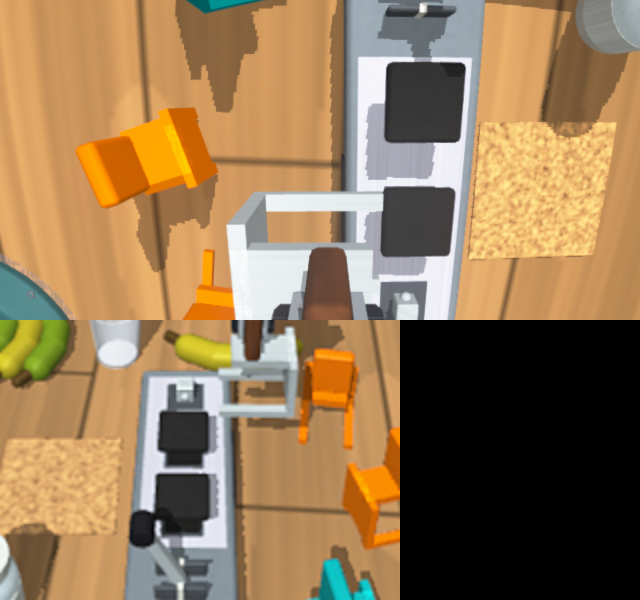

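```bash
python3 - <<'E'
from h import *
np.set_printoptions(precision=4,suppress=True)
W=load('wrist');g=lambda u,v,z: onz(W,u,v,z)[:2]
a=cv2.imread('pics/w2.png');gr=a.max(2)
m=(gr<60).astype(np.uint8);m[:,:340]=0;m[:, 500:]=0;m[300:]=0
n,l,st,ce=cv2.connectedComponentsWithStats(m)
for i in range(1,n):
    if st[i,4]>1500:
        r=cv2.minAreaRect(np.argwhere(l==i)[:,::-1].astype(np.float32));print(st[i],r, g(*r[0],.092)); print([g(*p,.092) for p in cv2.boxPoints(r)])
print('tine outer/inner',g(300,193,.158),g(300,211,.158),g(384,211,.158),'bottom z150',g(300,211,.15))
x=a[202,370:400].max(1);print(x)
E
```

```text
[ 385   63   80   79 5695] ((424.5, 102.0), (78.0, 79.0), 90.0) [0.4843 0.3046]
[array([0.4543, 0.3289]), array([0.5092, 0.3322]), array([0.5164, 0.2791]), array([0.4586, 0.2761])]
tine outer/inner [0.4023 0.2504] [0.4025 0.2397] [0.4515 0.2417] bottom z150 [0.402  0.2374]
[237 237 237 237 237 236 237 237 237 237 237 236 223 115  63  61  62  63
  68  68  68  69  67  68  67  68  67  69  67  69]
```

```bash
python3 - <<'E'
from h import *
np.set_printoptions(precision=4,suppress=True)
for n,f,z,roi in [('wrist','w2.png',.092,(375,500,40,300)),('side','s2.png',.092,(312,352,295,385))]:
    W=load(n)
    a=cv2.imread('pics/'+f);x0,x1,y0,y1=roi
    for th in ((85,) if n=='wrist' else (40,30)):
        m=np.zeros(a.shape[:2],np.uint8);m[y0:y1,x0:x1]=(a.max(2)<th)[y0:y1,x0:x1]
        nn,l,st,ce=cv2.connectedComponentsWithStats(m)
        for i in range(1,nn):
            if st[i,4]>250:
                h=cv2.convexHull(np.argwhere(l==i)[:,::-1].astype(np.float32)); p=cv2.approxPolyDP(h,4,True)[:,0]
                print(n,th,st[i],[(tuple(q.astype(int)),onz(W,*q,z)[:2]) for q in p])
E
```

```text
wrist 85 [ 385   62   80   80 6047] [((np.int64(464), np.int64(66)), array([0.5094, 0.3303])), ((np.int64(457), np.int64(140)), array([0.5111, 0.2795])), ((np.int64(386), np.int64(140)), array([0.4593, 0.2769])), ((np.int64(389), np.int64(64)), array([0.4571, 0.3284]))]
wrist 85 [ 381  187   73   69 4723] [((np.int64(453), np.int64(191)), array([0.5133, 0.2417])), ((np.int64(447), np.int64(254)), array([0.516 , 0.1906])), ((np.int64(382), np.int64(253)), array([0.4638, 0.1895])), ((np.int64(386), np.int64(188)), array([0.4623, 0.2417]))]
side 40 [312 337  32  36 323] [((np.int64(343), np.int64(337)), array([0.4618, 0.2813])), ((np.int64(339), np.int64(365)), array([0.4662, 0.3516])), ((np.int64(312), np.int64(372)), array([0.5168, 0.3711])), ((np.int64(319), np.int64(337)), array([0.5113, 0.2845]))]
```

>>> servo_tool(moves=[[[-2,-4,-35,0],[-2,-4,-70,0],[-2,-4,-92,0],[-2,-4,-92,0],[-2,-4,-92,0]]])

```text
t: 5.15
position: [0.4176, 0.2143, 0.158]
tool_rot: [[-0.041, 0.999, -0.003], [0.999, 0.041, 0.0], [0.0, -0.003, -1.0]]
contact_force: [0.7, 0.6, -1.7]
finger_gap: 0.0148
finger_force: 89.2
```

```bash
python3 - <<'E'
from h import *
W=cap('wrist','w3.png'); cap('side','s3.png'); s=status.observe(); print(s['position'],s['contact_force'])
b=cv2.imread('pics/s3.png')[270:400,270:400]
a=cv2.imread('pics/w3.png')[20:340,150:550]
cv2.imwrite('pics/m3.png',np.hstack([cv2.resize(a,(400,320)),cv2.resize(b,(320,320),interpolation=cv2.INTER_CUBIC)]))
E
```

```text
[0.41849322 0.21470436 0.15955084] [ 1.67682209e-04 -5.69456525e-01 -1.85152979e+00]
```

View pics/m3.png

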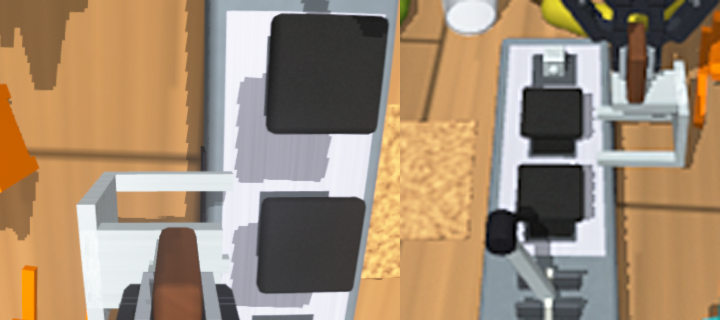

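```bash
python3 - <<'E'
from h import *
np.set_printoptions(precision=4,suppress=True)
W=load('wrist');g=lambda u,v,z: onz(W,u,v,z)[:2]
a=cv2.imread('pics/w3.png')
print('tine col330',a[185:222,340].max(1)); 
for u in (440,480): print('cap col',u,a[205:325,u].max(1))
print('inner',g(340,210,.066),g(340,192,.066))
print('cap',[g(*p,.092) for p in [(410,218),(513,218),(508,312),(410,311)]])
E
```

```text
tine col330 [131 137 142 143 143 146 157 173 187 221 238 239 239 239 238 239 239 238
 236 237 238 239 239 239 238 226 170 144 142 142 143 143 141 142 141 142
 142]
cap col 440 [248 248 249 249 249 245 168 120 115 115 115 111  74  59  58  60  65  65
  66  66  65  67  66  65  64  64  65  65  65  66  63  64  64  65  64  65
  63  63  64  64  64  64  62  62  63  62  61  63  63  62  62  61  60  62
  62  60  61  59  60  61  59  60  59  61  61  59  59  58  59  59  59  60
  60  59  60  59  59  59  59  61  59  61  60  60  60  59  60  60  59  57
  61  60  60  57  59  59  59  60  61  63  61  62  61  61  61  60  57  70
 132 176 180 180 180 180 179 180 179 180 179 179]
cap col 480 [247 247 247 247 247 246 244 245 246 246 244 216 105  55  54  56  59  60
  61  62  62  61  60  60  61  60  61  59  60  60  61  60  61  60  59  59
  58  61  60  61  60  60  60  58  59  58  60  60  59  58  59  61  59  60
  58  61  59  60  59  59  59  57  58  58  58  59  60  60  60  61  60  58
  59  59  59  61  63  60  61  58  60  59  61  61  58  58  60  58  60  59
  59  60  60  60  59  60  61  61  60  61  62  60  58  59  57  55  91 205
 243 247 247 247 246 246 246 246 245 245 245 245]
inner [0.4231 0.2379] [0.4225 0.2485]
cap [array([0.4583, 0.2423]), array([0.5129, 0.2448]), array([0.5216, 0.189 ]), array([0.4645, 0.1879])]
```

>>> servo_tool(moves=[[[0,-3,0,0],[15,-2,0,0],[30,-2,0,0],[45,-1,0,0],[50,-1,0,0]]])

```text
t: 5.67
position: [0.47, 0.2129, 0.1595]
tool_rot: [[-0.039, 0.999, 0.002], [0.999, 0.039, 0.001], [0.001, 0.002, -1.0]]
contact_force: [-0.4, 0.7, -2.2]
finger_gap: 0.0151
finger_force: 89.3
```

>>> servo_tool(moves=[[[10,1,0,0],[20,1,0,0],[20,1,0,0]]])

```text
t: 5.92
position: [0.4893, 0.2139, 0.1587]
tool_rot: [[-0.04, 0.999, 0.001], [0.999, 0.04, 0.0], [0.0, 0.001, -1.0]]
contact_force: [0.1, -0.1, -1.2]
finger_gap: 0.0152
finger_force: 89.3
```

>>> servo_tool(moves=[[[0,0,6,0],[0,0,11,0],[0,0,13,0],[0,0,16,0],[0,0,18,0]]])

```text
t: 6.33
position: [0.4872, 0.2139, 0.1764]
tool_rot: [[-0.041, 0.999, -0.0], [0.999, 0.041, -0.0], [-0.0, -0.0, -1.0]]
contact_force: [0.7, 0.6, -10.1]
finger_gap: 0.015
finger_force: 88.2
```

>>> servo_tool(moves=[[[0,0,4,0],[0,0,9,0],[0,0,14,0],[0,0,20,0],[0,0,26,0]]])

```text
t: 6.75
position: [0.4879, 0.2143, 0.2032]
tool_rot: [[-0.041, 0.999, 0.001], [0.999, 0.041, 0.0], [0.0, 0.001, -1.0]]
contact_force: [-0.3, -0.0, -1.7]
finger_gap: 0.0151
finger_force: 89.3
```

>>> servo_tool(moves=[[[0,0,15,0],[0,0,30,0],[0,0,45,0],[0,0,55,0],[0,0,55,0]]])

```text
t: 7.17
position: [0.4884, 0.2145, 0.2595]
tool_rot: [[-0.041, 0.999, 0.003], [0.999, 0.041, 0.001], [0.001, 0.003, -1.0]]
contact_force: [0.5, 0.2, -2.4]
finger_gap: 0.0148
finger_force: 89.5
```

```bash
python3 - <<'E'
from h import *
cap('side','s4.png');cap('scene','c4.png'); s=status.observe(); print(s['position'],s['contact_force'])
b=cv2.imread('pics/s4.png')[220:400,250:430];c=cv2.imread('pics/c4.png')[130:270,330:470]
cv2.imwrite('pics/m4.png',np.hstack([cv2.resize(b,(380,380),interpolation=cv2.INTER_CUBIC),cv2.resize(c,(380,380),interpolation=cv2.INTER_CUBIC)]))
E
```

```text
[0.48768886 0.21395107 0.25717064] [-0.43007604 -0.45844373 -3.20407286]
```

View pics/m4.png

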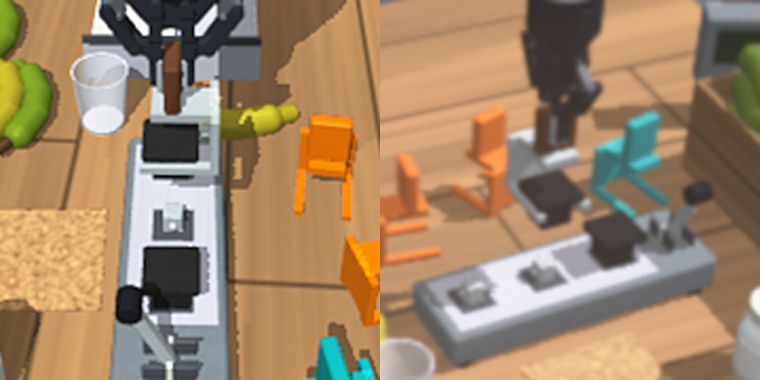

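Cap 1 hangs on the puller with stud 1 bare below it. Next I'll carry it to the box.

>>> servo_tool(moves=[[[0,-8,0,0],[-1,-22,0,0],[-3,-42,0,0],[-5,-66,0,0],[-7,-92,0,0]]])

```text
t: 7.68
position: [0.48, 0.121, 0.2563]
tool_rot: [[-0.042, 0.999, -0.002], [0.999, 0.042, 0.0], [0.0, -0.002, -1.0]]
contact_force: [0.2, -0.4, -2.9]
finger_gap: 0.015
finger_force: 89.3
```

>>> servo_tool(moves=[[[-3,-28,0,0],[-6,-57,0,0],[-9,-86,0,-0.01],[-12,-115,0,-0.01],[-15,-144,0,-0.02]]])

```text
t: 8.1
position: [0.4647, -0.0239, 0.2566]
tool_rot: [[-0.021, 1.0, -0.001], [1.0, 0.021, 0.0], [0.0, -0.001, -1.0]]
contact_force: [1.4, 0.7, -2.6]
finger_gap: 0.0152
finger_force: 89.3
```

>>> servo_tool(moves=[[[-3,-28,0,0],[-6,-57,0,0],[-9,-86,0,0],[-12,-115,0,0],[-14,-142,0,0]]])

```text
t: 8.52
position: [0.4504, -0.166, 0.2565]
tool_rot: [[-0.02, 1.0, -0.001], [1.0, 0.02, 0.0], [0.0, -0.001, -1.0]]
contact_force: [0.9, -0.7, -2.2]
finger_gap: 0.0147
finger_force: 89.3
```

>>> servo_tool(moves=[[[-2,-26,0,0],[-4,-48,0,0],[-4,-66,0,0],[-4,-78,0,0],[-4,-82,0,0]]])

```text
t: 8.93
position: [0.4469, -0.2477, 0.2565]
tool_rot: [[-0.019, 1.0, -0.001], [1.0, 0.019, 0.0], [0.0, -0.001, -1.0]]
contact_force: [0.3, -0.0, -2.2]
finger_gap: 0.0148
finger_force: 89.3
```

>>> servo_tool(moves=[[[0,0,0,0],[0,0,0,0]]])

```text
t: 9.1
position: [0.4477, -0.245, 0.257]
tool_rot: [[-0.022, 1.0, -0.0], [1.0, 0.022, 0.001], [0.001, -0.0, -1.0]]
contact_force: [2.1, 0.7, -2.9]
finger_gap: 0.0146
finger_force: 89.3
```

```bash
python3 - <<'E'
from h import *
W=cap('wrist','w5.png'); cap('side','s5.png'); s=status.observe(); print(s['position'],s['contact_force'])
b=cv2.imread('pics/s5.png')[100:280,250:430]
a=cv2.imread('pics/w5.png')[:400]
cv2.imwrite('pics/m5.png',np.hstack([cv2.resize(a,(480,300)),cv2.resize(b,(300,300),interpolation=cv2.INTER_CUBIC)]))
E
```

```text
[ 0.44784444 -0.24471155  0.25721845] [ 0.94793416  0.07302381 -2.7080324 ]
```

View pics/m5.png

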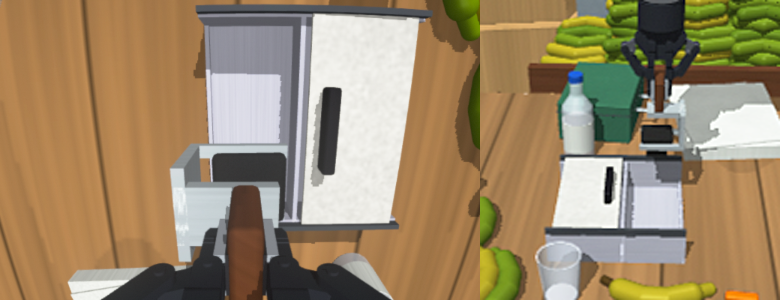

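```bash
python3 - <<'E'
from h import *
np.set_printoptions(precision=4,suppress=True)
W=load('wrist');g=lambda X,Y,z: onz(W,X/.75,Y/.75,z)[:2]
print('rail+y',g(197,10,.072),g(430,14,.072),g(430,18,.072),'rail-y',g(397,222,.072),g(397,228,.072))
print('far wall',g(293,50,.06),g(303,50,.06),g(288,220,.06),'lip',g(207,60,.012),g(212,130,.012))
print('rib top',g(323,88,.094),g(341,89,.094),g(319,173,.094),g(335,174,.094))
print('cover near edge',g(313,20,.068),g(301,222,.068),'far',g(418,20,.068),g(388,224,.068))
print('tine +y outer/inner at z .158',g(240,145,.163),g(240,155,.163),'cap top z.175',g(213,155,.176),g(286,153,.176))
E
```

```text
rail+y [ 0.3965 -0.0993] [ 0.6297 -0.0918] [ 0.6303 -0.0956] rail-y [ 0.6352 -0.3245] [ 0.637  -0.3328]
far wall [ 0.4938 -0.1333] [ 0.5043 -0.1329] [ 0.5017 -0.3296] lip [ 0.3982 -0.1427] [ 0.4034 -0.2279]
rib top [ 0.52   -0.1698] [ 0.5377 -0.1701] [ 0.5246 -0.2561] [ 0.5418 -0.2569]
cover near edge [ 0.5109 -0.1048] [ 0.5164 -0.3279] far [ 0.6198 -0.0978] [ 0.6264 -0.3294]
tine +y outer/inner at z .158 [ 0.4421 -0.2123] [ 0.4422 -0.2203] cap top z.175 [ 0.4226 -0.2173] [ 0.476  -0.2146]
```

>>> servo_tool(moves=[[[1,-12,-15,0],[1,-23,-45,0],[1,-23,-75,0],[1,-23,-100,0],[1,-23,-110,0]]])

```text
t: 9.62
position: [0.4476, -0.2675, 0.1444]
tool_rot: [[-0.022, 1.0, -0.003], [1.0, 0.022, 0.002], [0.002, -0.003, -1.0]]
contact_force: [-0.7, 0.6, -2.7]
finger_gap: 0.0151
finger_force: 89.3
```

>>> servo_tool(moves=[[[0,0,-7,0],[0,0,-14,0],[0,0,-20,0],[0,0,-24,0],[0,0,-25,0]]])

```text
t: 10.03
position: [0.4488, -0.269, 0.1223]
tool_rot: [[-0.021, 1.0, 0.0], [1.0, 0.021, -0.0], [-0.0, 0.0, -1.0]]
contact_force: [-0.2, -0.7, -2.0]
finger_gap: 0.0148
finger_force: 89.3
```

>>> servo_tool(moves=[[[0,0,0,0],[-15,0,0,0],[-30,-1,0,0],[-45,-1,0,0],[-60,-2,0,0]]])

```text
t: 10.45
position: [0.3883, -0.271, 0.1228]
tool_rot: [[-0.021, 1.0, 0.001], [1.0, 0.021, -0.001], [-0.001, 0.001, -1.0]]
contact_force: [1.0, -0.1, -1.9]
finger_gap: 0.0148
finger_force: 89.5
```

>>> servo_tool(moves=[[[-18,0,0,0],[-18,0,35,0],[-18,0,75,0],[-18,0,115,0],[-18,0,135,0]]])

```text
t: 10.87
position: [0.3717, -0.2713, 0.2622]
tool_rot: [[-0.021, 1.0, 0.004], [1.0, 0.021, -0.004], [-0.004, 0.004, -1.0]]
contact_force: [1.7, -1.6, -0.7]
finger_gap: 0.0151
finger_force: 89.5
```

```bash
python3 - <<'E'
from h import *
cap('side','s6.png');cap('wrist','w6.png'); s=status.observe(); print(s['position'],s['contact_force'],s['t'])
b=cv2.imread('pics/s6.png')[100:280,250:430]
a=cv2.imread('pics/w6.png')[:400]
cv2.imwrite('pics/m6.png',np.hstack([cv2.resize(a,(480,300)),cv2.resize(b,(300,300),interpolation=cv2.INTER_CUBIC)]))
E
```

```text
[ 0.37205047 -0.27182078  0.26135604] [-0.32592795 -0.56560254 -2.85468858] 10.9667
```

View pics/m6.png

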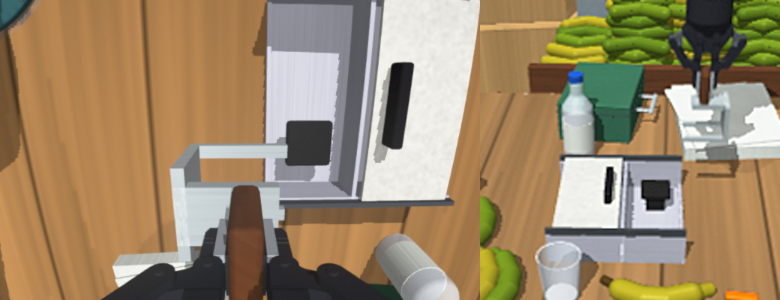

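Cap 1 stands upright in the box at montage (308,142). Back for cap 2.

>>> servo_tool(moves=[[[6,25,0,0],[12,63,0,0],[18,101,0,0],[24,139,0,0],[30,177,0,0]]])

```text
t: 11.38
position: [0.4002, -0.0921, 0.2568]
tool_rot: [[-0.021, 1.0, -0.0], [1.0, 0.021, -0.0], [-0.0, -0.0, -1.0]]
contact_force: [2.2, -0.3, -1.3]
finger_gap: 0.0153
finger_force: 89.4
```

>>> servo_tool(moves=[[[2,38,0,0],[4,76,0,0],[6,114,0,0.01],[8,152,0,0.01],[10,190,0,0.02]]])

```text
t: 11.8
position: [0.41, 0.0978, 0.257]
tool_rot: [[-0.041, 0.999, 0.0], [0.999, 0.041, -0.0], [-0.0, 0.0, -1.0]]
contact_force: [1.3, -0.7, -1.2]
finger_gap: 0.0148
finger_force: 89.4
```

>>> servo_tool(moves=[[[1,38,0,0],[2,76,0,0],[2,114,0,0],[2,152,0,0],[2,180,0,0]]])

```text
t: 12.22
position: [0.4118, 0.279, 0.2568]
tool_rot: [[-0.042, 0.999, -0.001], [0.999, 0.042, 0.001], [0.001, -0.0, -1.0]]
contact_force: [0.3, -0.1, -1.5]
finger_gap: 0.0153
finger_force: 89.5
```

>>> servo_tool(moves=[[[0,24,-20,0],[0,24,-58,0],[0,24,-90,0],[0,24,-98,0],[0,24,-98,0]]])

```text
t: 12.63
position: [0.4115, 0.2995, 0.1574]
tool_rot: [[-0.042, 0.999, -0.004], [0.999, 0.042, -0.002], [-0.001, -0.004, -1.0]]
contact_force: [-0.7, 0.9, -1.2]
finger_gap: 0.0151
finger_force: 89.3
```

```bash
python3 - <<'E'
from h import *
np.set_printoptions(precision=4,suppress=True)
W=cap('wrist','w7.png'); s=status.observe(); print(s['position'],s['tool_rot'][0],s['t'])
a=cv2.imread('pics/w7.png')
m=np.zeros(a.shape[:2],np.uint8);m[120:340,390:530]=(a.max(2)<85)[120:340,390:530]
nn,l,st,ce=cv2.connectedComponentsWithStats(m)
for i in range(1,nn):
    if st[i,4]>800:
        h=cv2.convexHull(np.argwhere(l==i)[:,::-1].astype(np.float32)); p=cv2.approxPolyDP(h,4,True)[:,0]
        print(st[i],[(tuple(q.astype(int)),onz(W,*q,.092)[:2]) for q in p])
print(a[180:225,340].max(1))
cv2.imwrite('pics/w7c.png',a[:340,120:])
E
```

```text
[0.4124 0.3001 0.1594] [-0.0414  0.9991 -0.0015] 12.6833
[ 411  205  109  101 9812] [((np.int64(518), np.int64(213)), array([0.5085, 0.3329])), ((np.int64(505), np.int64(303)), array([0.512 , 0.2802])), ((np.int64(414), np.int64(304)), array([0.4599, 0.2779])), ((np.int64(411), np.int64(262)), array([0.4552, 0.3031])), ((np.int64(418), np.int64(211)), array([0.4556, 0.3315])), ((np.int64(480), np.int64(205)), array([0.4874, 0.3362]))]
[189 178 173 161 157 153 154 152 152 150 152 162 176 190 223 239 241 241
 241 241 240 241 240 239 239 240 240 240 240 239 231 212 193 189 178 173
 161 157 156 154 152 152 150 150 150]
```

View pics/w7c.png

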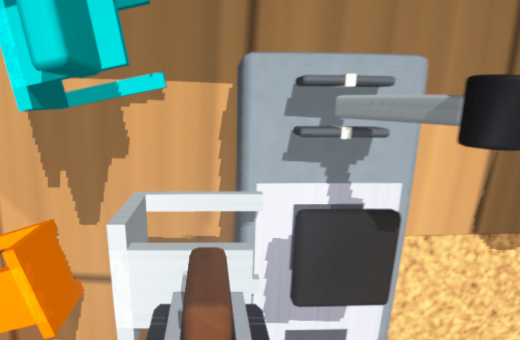

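>>> servo_tool(moves=[[[15,1,0,0],[30,1,0,0],[45,2,0,0],[60,3,0,0],[72,3,0,0]]])

```text
t: 13.1
position: [0.4868, 0.3032, 0.1619]
tool_rot: [[-0.04, 0.999, 0.003], [0.999, 0.04, 0.001], [0.001, 0.003, -1.0]]
contact_force: [0.5, 1.1, -2.4]
finger_gap: 0.0148
finger_force: 89.4
```

>>> servo_tool(moves=[[[0,0,5,0],[0,0,10,0],[0,0,14,0],[0,0,18,0],[0,0,22,0]]])

```text
t: 13.52
position: [0.4841, 0.3029, 0.1818]
tool_rot: [[-0.041, 0.999, -0.0], [0.999, 0.041, -0.0], [-0.0, -0.0, -1.0]]
contact_force: [0.4, 0.5, -9.4]
finger_gap: 0.0151
finger_force: 88.6
```

>>> servo_tool(moves=[[[0,0,5,0],[0,0,13,0],[0,0,25,0],[0,0,45,0],[0,0,60,0]]])

```text
t: 13.93
position: [0.4847, 0.3035, 0.2436]
tool_rot: [[-0.041, 0.999, 0.001], [0.999, 0.041, 0.001], [0.001, 0.001, -1.0]]
contact_force: [-0.1, 0.2, -1.5]
finger_gap: 0.0152
finger_force: 89.5
```

>>> servo_tool(moves=[[[0,0,13,0],[0,0,18,0],[0,0,18,0],[0,0,18,0]]])

```text
t: 14.27
position: [0.4846, 0.3029, 0.2591]
tool_rot: [[-0.041, 0.999, -0.0], [0.999, 0.041, -0.0], [-0.0, -0.0, -1.0]]
contact_force: [-0.5, 0.2, -1.9]
finger_gap: 0.0153
finger_force: 89.6
```

```bash
python3 - <<'E'
from h import *
cap('side','s8.png'); s=status.observe(); print(s['position'],s['contact_force'])
b=cv2.imread('pics/s8.png')[240:420,250:430]
cv2.imwrite('pics/m8.png',cv2.resize(b,(400,400),interpolation=cv2.INTER_CUBIC))
E
```

```text
[0.48450035 0.30282627 0.25864088] [ 0.14602518  0.36273153 -3.38226305]
```

View pics/m8.png

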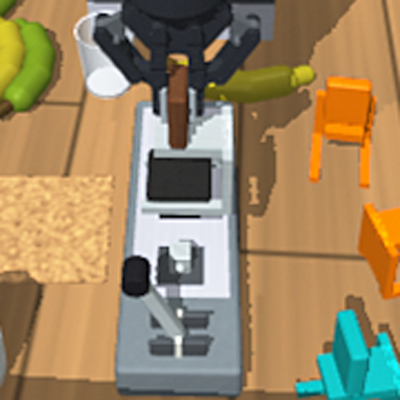

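Cap 2 hangs on the puller and all studs are bare. Carry it to the box.

>>> servo_tool(moves=[[[0,-8,0,0],[-1,-22,0,0],[-3,-42,0,0],[-5,-66,0,0],[-7,-92,0,0]]])

```text
t: 14.73
position: [0.477, 0.21, 0.2585]
tool_rot: [[-0.042, 0.999, -0.001], [0.999, 0.042, -0.0], [0.0, -0.001, -1.0]]
contact_force: [0.1, -1.0, -2.4]
finger_gap: 0.0152
finger_force: 89.4
```

>>> servo_tool(moves=[[[-3,-28,0,0],[-6,-57,0,0],[-9,-86,0,-0.01],[-12,-115,0,-0.01],[-15,-144,0,-0.02]]])

```text
t: 15.15
position: [0.4618, 0.0652, 0.2587]
tool_rot: [[-0.021, 1.0, -0.001], [1.0, 0.021, -0.0], [-0.0, -0.001, -1.0]]
contact_force: [1.0, -0.7, -2.7]
finger_gap: 0.0149
finger_force: 89.4
```

>>> servo_tool(moves=[[[-3,-28,0,0],[-5,-56,0,0],[-8,-84,0,0],[-11,-112,0,0],[-13,-140,0,0]]])

```text
t: 15.57
position: [0.4486, -0.0747, 0.2588]
tool_rot: [[-0.021, 1.0, -0.001], [1.0, 0.021, -0.0], [-0.0, -0.001, -1.0]]
contact_force: [0.6, -0.1, -2.4]
finger_gap: 0.0154
finger_force: 89.4
```

>>> servo_tool(moves=[[[-1,-26,0,0],[-2,-48,0,0],[-2,-64,0,0],[-2,-74,0,0],[-2,-77,0,0]]])

```text
t: 15.98
position: [0.4471, -0.1514, 0.2587]
tool_rot: [[-0.019, 1.0, -0.001], [1.0, 0.019, 0.0], [0.0, -0.001, -1.0]]
contact_force: [-0.1, -0.1, -2.1]
finger_gap: 0.0152
finger_force: 89.4
```

>>> servo_tool(moves=[[[0,0,-15,0],[0,0,-45,0],[0,0,-75,0],[0,0,-100,0],[0,0,-110,0]]])

```text
t: 16.4
position: [0.4463, -0.1485, 0.1464]
tool_rot: [[-0.022, 1.0, -0.003], [1.0, 0.022, 0.002], [0.002, -0.003, -1.0]]
contact_force: [-1.4, 0.4, -2.8]
finger_gap: 0.0149
finger_force: 89.4
```

>>> servo_tool(moves=[[[0,0,-7,0],[0,0,-14,0],[0,0,-20,0],[0,0,-25,0],[0,0,-26,0]]])

```text
t: 16.82
position: [0.4478, -0.15, 0.1231]
tool_rot: [[-0.021, 1.0, 0.0], [1.0, 0.021, -0.0], [-0.0, 0.0, -1.0]]
contact_force: [-0.1, 0.5, -1.6]
finger_gap: 0.0153
finger_force: 89.4
```

>>> servo_tool(moves=[[[0,0,0,0],[-15,0,0,0],[-30,-1,0,0],[-45,-1,0,0],[-60,-2,0,0]]])

```text
t: 17.23
position: [0.3873, -0.1519, 0.1237]
tool_rot: [[-0.021, 1.0, 0.001], [1.0, 0.021, -0.001], [-0.001, 0.001, -1.0]]
contact_force: [-0.0, -0.5, -0.6]
finger_gap: 0.0152
finger_force: 89.5
```

>>> servo_tool(moves=[[[-18,0,0,0],[-18,0,35,0],[-18,0,75,0],[-18,0,115,0],[-18,0,135,0]]])

```text
t: 17.65
position: [0.3708, -0.1517, 0.2628]
tool_rot: [[-0.022, 1.0, 0.004], [1.0, 0.022, -0.003], [-0.003, 0.004, -1.0]]
contact_force: [0.2, -0.3, -1.6]
finger_gap: 0.0152
finger_force: 89.6
```

```bash
python3 - <<'E'
from h import *
cap('side','s9.png');cap('wrist','w9.png'); s=status.observe(); print(s['position'],s['contact_force'],s['t'])
b=cv2.imread('pics/s9.png')[100:280,250:430]
a=cv2.imread('pics/w9.png')[:400]
cv2.imwrite('pics/m9.png',np.hstack([cv2.resize(a,(480,300)),cv2.resize(b,(300,300),interpolation=cv2.INTER_CUBIC)]))
E
```

```text
[ 0.37115409 -0.15254411  0.26198995] [ 0.56454949 -1.1006361  -2.25833597] 17.75
```

View pics/m9.png

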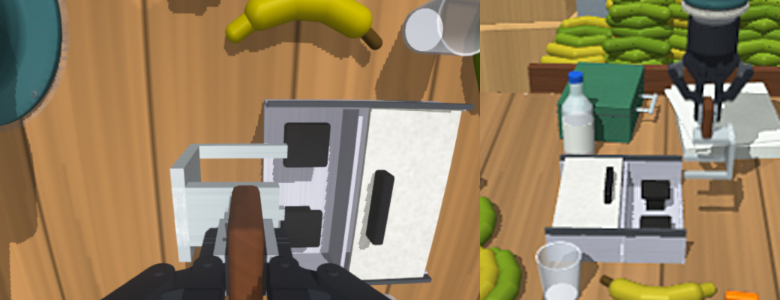

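>>> servo_tool(moves=[[[20,28,0,0],[42,60,0,0],[64,92,0,0],[86,123,0,0],[108,154,0,0]]])

```text
t: 18.17
position: [0.4783, 0.0037, 0.2579]
tool_rot: [[-0.02, 1.0, 0.0], [1.0, 0.02, -0.0], [-0.0, 0.0, -1.0]]
contact_force: [1.2, -1.1, -1.8]
finger_gap: 0.0152
finger_force: 89.5
```

>>> servo_tool(moves=[[[22,32,0,0],[44,63,0,0],[66,95,0,0],[88,126,0,0],[110,158,0,0]]])

```text
t: 18.58
position: [0.5883, 0.1617, 0.2572]
tool_rot: [[-0.021, 1.0, -0.001], [1.0, 0.021, -0.0], [-0.0, -0.001, -1.0]]
contact_force: [0.8, -0.8, -1.9]
finger_gap: 0.0154
finger_force: 89.5
```

>>> servo_tool(moves=[[[22,32,0,0],[44,62,0,0],[47,66,0,0],[47,66,-35,0],[47,66,-75,0]]])

```text
t: 19.0
position: [0.6354, 0.228, 0.1835]
tool_rot: [[-0.022, 1.0, 0.003], [1.0, 0.022, 0.002], [0.002, 0.003, -1.0]]
contact_force: [0.8, -0.1, -2.6]
finger_gap: 0.0152
finger_force: 89.6
```

>>> servo_tool(moves=[[[0,0,-30,0],[0,0,-55,0],[0,0,-65,0],[0,0,-65,0],[0,0,-65,0]]])

```text
t: 19.42
position: [0.6348, 0.2265, 0.1189]
tool_rot: [[-0.021, 1.0, -0.0], [1.0, 0.021, 0.001], [0.001, -0.0, -1.0]]
contact_force: [0.8, 0.9, -1.1]
finger_gap: 0.0146
finger_force: 89.5
```

>>> servo_tool(moves=[[[0,0,-8,0],[0,0,-13,0],[0,0,-16,0],[0,0,-17,0],[0,0,-18,0]]])

```text
t: 19.83
position: [0.635, 0.226, 0.1013]
tool_rot: [[-0.021, 1.0, 0.001], [1.0, 0.021, -0.0], [-0.0, 0.001, -1.0]]
contact_force: [-6.8, -7.1, 22.0]
finger_gap: 0.0152
finger_force: 93.0
```

>>> servo_tool(moves=[[[0,0,-1,0],[0,0,-1,0],[0,0,-1,0]]])

```text
t: 20.08
position: [0.635, 0.226, 0.1013]
tool_rot: [[-0.021, 1.0, 0.001], [1.0, 0.021, -0.001], [-0.001, 0.001, -1.0]]
contact_force: [-8.5, -6.2, 20.4]
finger_gap: 0.015
finger_force: 93.2
```

Grounded. Release and rise. Opening is limited at first so the fingers don't catch.

>>> servo_tool(moves=[[[0,0,1,0],[0,0,1,0],[0,0,1,0],[0,0,1,0],[0,0,1,0]]], gripper=60)

```text
t: 20.5
position: [0.6347, 0.2261, 0.1002]
tool_rot: [[-0.021, 1.0, -0.0], [1.0, 0.021, 0.0], [0.0, -0.0, -1.0]]
contact_force: [-0.1, -0.7, -0.3]
finger_gap: 0.0599
finger_force: 0.0
```

>>> servo_tool(moves=[[[0,0,8,0],[0,0,25,0],[0,0,55,0],[0,0,95,0],[0,0,130,0]]])

```text
t: 20.92
position: [0.6344, 0.2263, 0.2327]
tool_rot: [[-0.021, 1.0, -0.0], [1.0, 0.021, 0.0], [0.0, -0.0, -1.0]]
contact_force: [0.4, 0.7, -0.2]
finger_gap: 0.0598
finger_force: 0.0
```

```bash
python3 - <<'E'
from h import *
cap('side','s10.png');cap('wrist','w10.png'); s=status.observe(); print(s['position'],s['contact_force'],s['t'],s['finger_gap'])
b=cv2.imread('pics/s10.png')[100:420,190:470]
a=cv2.imread('pics/w10.png')[:400]
cv2.imwrite('pics/m10.png',np.hstack([cv2.resize(a,(480,300)),cv2.resize(b,(280,300),interpolation=cv2.INTER_CUBIC)]))
E
```

```text
[0.63624811 0.2276095  0.23700839] [-0.12484653  0.22820214 -0.86526243] 21.0167 0.06008091506354078
```

View pics/m10.png

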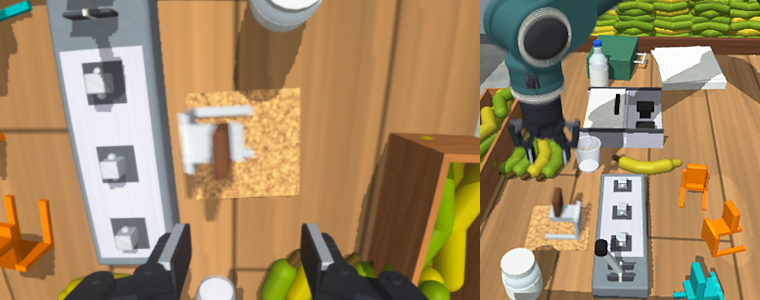

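The puller seems knocked towards -x (handle at montage (222,150), blurred, so in motion), its back reaching off the pad. Let it settle and measure it again.

>>> servo_tool(moves=[[[0,0,15,0],[0,0,15,0],[0,0,15,0],[0,0,15,0],[0,0,15,0]]])

```text
t: 21.43
position: [0.6344, 0.2259, 0.2444]
tool_rot: [[-0.021, 1.0, -0.001], [1.0, 0.021, -0.0], [-0.0, -0.001, -1.0]]
contact_force: [0.2, -0.2, 0.4]
finger_gap: 0.0599
finger_force: 0.0
```

>>> servo_tool(moves=[[[0,0,0,0],[0,0,0,0],[0,0,0,0],[0,0,0,0],[0,0,0,0]]])

```text
t: 21.85
position: [0.6346, 0.2261, 0.2452]
tool_rot: [[-0.021, 1.0, -0.0], [1.0, 0.021, -0.0], [-0.0, -0.0, -1.0]]
contact_force: [0.5, -1.7, 0.6]
finger_gap: 0.0603
finger_force: 0.0
```

```bash
python3 - <<'E'
from h import *
cap('wrist','w11.png');cap('side','s11.png');cap('scene','c11.png'); s=status.observe(); print(s['position'],s['t'])
a=cv2.imread('pics/w11.png')[80:320,190:450]
cv2.imwrite('pics/m11.png',cv2.resize(a,None,fx=2.5,fy=2.5,interpolation=cv2.INTER_CUBIC))
E
```

```text
[0.63466858 0.2261155  0.24527004] 22.0
```

View pics/m11.png

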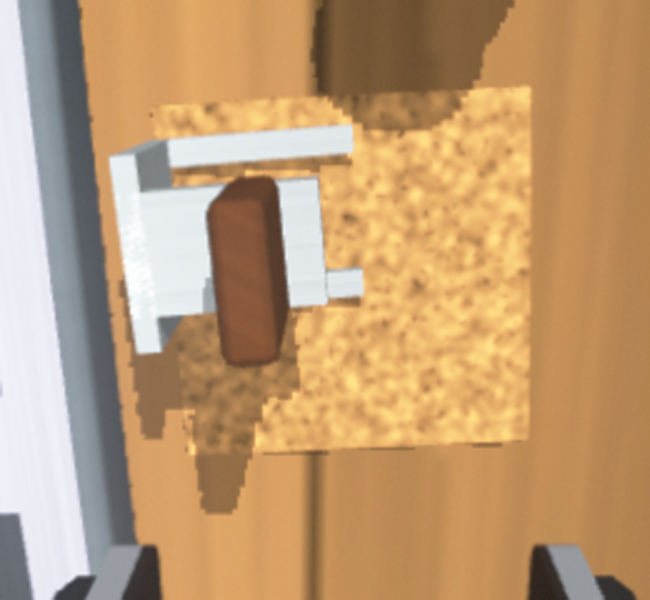

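```bash
python3 - <<'E'
from h import *
np.set_printoptions(precision=4,suppress=True)
W=load('wrist');g=lambda X,Y,z: onz(W,190+X/2.5,80+Y/2.5,z)[:2]
print('handle bot',g(228,363,.122),g(276,358,.122),'mid dir',g(218,280,.122),g(222,355,.122))
print('tips',g(353,138,.008),g(363,284,.008))
print('back',g(110,157,.066),g(138,353,.066))
print('pad',[g(*p,0) for p in [(152,106),(531,87),(527,438),(192,455)]])
E
```

```text
handle bot [0.6028 0.2295] [0.6157 0.2312] mid dir [0.6005 0.2523] [0.6012 0.2317]
tips [0.6362 0.2806] [0.6414 0.2259]
back [0.5602 0.278 ] [0.5663 0.2144]
pad [array([0.5612, 0.2904]), array([0.7018, 0.3003]), array([0.7114, 0.1605]), array([0.5724, 0.1499])]
```

>>> servo_tool(moves=[[[-20,18,0,0.05],[-28,25,-30,0.074],[-28,25,-70,0.074],[-28,25,-110,0.074],[-28,25,-143,0.074]]])

```text
t: 22.42
position: [0.6061, 0.2507, 0.0999]
tool_rot: [[-0.095, 0.995, -0.001], [0.995, 0.095, -0.001], [-0.0, -0.001, -1.0]]
contact_force: [0.7, 0.7, 0.2]
finger_gap: 0.0602
finger_force: 0.0
```

>>> servo_tool(moves=[[[0,0,0,0],[0,0,0,0],[0,0,0,0],[0,0,0,0],[0,0,0,0]]], gripper=0, squeeze=90)

```text
t: 22.83
position: [0.6078, 0.2518, 0.1049]
tool_rot: [[-0.095, 0.996, 0.003], [0.996, 0.095, 0.001], [0.001, 0.003, -1.0]]
contact_force: [-1.2, 0.1, 8.8]
finger_gap: 0.0151
finger_force: 89.1
```

>>> servo_tool(moves=[[[0,0,0,0],[0,0,0,0],[0,0,0,0]]])

```text
t: 23.08
position: [0.6078, 0.2518, 0.1049]
tool_rot: [[-0.095, 0.996, 0.003], [0.996, 0.095, 0.001], [0.001, 0.004, -1.0]]
contact_force: [-1.0, -0.5, 9.1]
finger_gap: 0.0149
finger_force: 89.1
```

>>> servo_tool(moves=[[[0,0,10,0],[0,0,18,0],[16,-13,18,0],[33,-26,18,0],[33,-26,18,0]]])

```text
t: 23.5
position: [0.6432, 0.2215, 0.1216]
tool_rot: [[-0.09, 0.996, 0.003], [0.996, 0.09, -0.001], [-0.002, 0.002, -1.0]]
contact_force: [0.9, -1.5, -2.1]
finger_gap: 0.015
finger_force: 88.0
```

>>> servo_tool(moves=[[[0,0,-8,0],[0,0,-14,0],[0,0,-17,0],[0,0,-18,0],[0,0,-18,0]]])

```text
t: 23.92
position: [0.6395, 0.2257, 0.105]
tool_rot: [[-0.096, 0.995, 0.001], [0.995, 0.096, -0.001], [-0.001, 0.001, -1.0]]
contact_force: [-13.9, -11.3, 38.6]
finger_gap: 0.0148
finger_force: 94.0
```

>>> servo_tool(moves=[[[0,0,0,0],[0,0,0,0],[0,0,0,0],[0,0,0,0]]], gripper=60)

```text
t: 24.25
position: [0.6393, 0.2255, 0.102]
tool_rot: [[-0.095, 0.995, -0.001], [0.995, 0.095, 0.0], [0.0, -0.001, -1.0]]
contact_force: [-0.6, -0.1, -0.2]
finger_gap: 0.0599
finger_force: 0.0
```

>>> servo_tool(moves=[[[0,0,8,0],[0,0,25,0],[0,0,60,0],[0,0,100,0],[0,0,140,0]]])

```text
t: 24.67
position: [0.639, 0.2252, 0.244]
tool_rot: [[-0.096, 0.995, -0.001], [0.995, 0.096, 0.0], [0.0, -0.001, -1.0]]
contact_force: [-0.4, -0.9, 0.2]
finger_gap: 0.0598
finger_force: 0.0
```

>>> servo_tool(moves=[[[0,0,0,0],[0,0,0,0],[0,0,0,0]]])

```text
t: 24.92
position: [0.6395, 0.225, 0.2423]
tool_rot: [[-0.095, 0.995, -0.0], [0.995, 0.095, -0.0], [-0.0, -0.0, -1.0]]
contact_force: [-0.1, 0.3, -0.0]
finger_gap: 0.0599
finger_force: 0.0
```

```bash
python3 - <<'E'
from h import *
np.set_printoptions(precision=4,suppress=True)
W=cap('wrist','w12.png');s=status.observe(); print(s['position'],s['t'])
a=cv2.imread('pics/w12.png'); h=cv2.cvtColor(a,cv2.COLOR_BGR2HSV)
# puller steel: low saturation, bright, within the pad region
m=((h[...,1]<45)&(h[...,2]>150)).astype(np.uint8); m[:,:240]=0; m[:60]=0; m[330:]=0; m[:,460:]=0
n,l,st,ce=cv2.connectedComponentsWithStats(m)
for i in range(1,n):
    if st[i,4]>60: print(st[i],ce[i],onz(W,*ce[i],.03)[:2])
for x in [(.640,.226,.122),(.672,.229+.027,.008),(.672,.229-.027,.008),(.596,.222+.03,.066),(.596,.222-.03,.066)]: print(proj(W,x))
E
```

```text
[0.6393 0.2248 0.2416] 24.9667
[ 272  160   90   88 3376] [300.4704 196.38  ] [0.6145 0.2254]
[337 184  24  50 747] [346.8942 209.5141] [0.6572 0.2173]
[411 298  24  32 371] [422.1024 314.1806] [0.7446 0.1167]
[329.2845 230.9528]
[366.1843 164.7377]
[359.188  220.0666]
[276.3564 171.9126]
[272.4618 243.3855]
```

Puller recentred: seen where predicted (back at u 272, tips at about u 361). Now to the cover rib.

>>> servo_tool(moves=[[[-9,-36,0,-0.01],[-18,-74,0,-0.03],[-27,-112,0,-0.05],[-37,-150,0,-0.068],[-46,-188,0,-0.068]]])

```text
t: 25.38
position: [0.5923, 0.0354, 0.241]
tool_rot: [[-0.026, 1.0, -0.002], [1.0, 0.026, 0.0], [0.0, -0.002, -1.0]]
contact_force: [1.3, -0.6, 0.8]
finger_gap: 0.0602
finger_force: 0.0
```

>>> servo_tool(moves=[[[-9,-38,0,0],[-18,-76,0,0],[-28,-114,0,0],[-38,-152,0,0],[-46,-190,0,0]]])

```text
t: 25.8
position: [0.5461, -0.1547, 0.2413]
tool_rot: [[-0.027, 1.0, -0.002], [1.0, 0.027, 0.001], [0.001, -0.002, -1.0]]
contact_force: [1.0, -0.4, 0.7]
finger_gap: 0.0596
finger_force: 0.0
```

>>> servo_tool(moves=[[[-9,-38,0,0],[-17,-60,0,0],[-17,-60,0,0],[-17,-60,0,0]]])

```text
t: 26.13
position: [0.5297, -0.2141, 0.2412]
tool_rot: [[-0.024, 1.0, -0.002], [1.0, 0.024, 0.001], [0.001, -0.002, -1.0]]
contact_force: [0.2, 1.2, 0.3]
finger_gap: 0.06
finger_force: 0.0
```

```bash
python3 - <<'E'
from h import *
np.set_printoptions(precision=4,suppress=True)
W=cap('wrist','w13.png');s=status.observe(); print(s['position'],s['t'])
a=cv2.imread('pics/w13.png')
m=np.zeros(a.shape[:2],np.uint8);m[100:360,240:420]=(a.max(2)<70)[100:360,240:420]
n,l,st,ce=cv2.connectedComponentsWithStats(m)
for i in range(1,n):
    if st[i,4]>200:
        r=cv2.minAreaRect(np.argwhere(l==i)[:,::-1].astype(np.float32)); print(st[i],r); print([onz(W,*p,.094)[:2] for p in cv2.boxPoints(r)],onz(W,*r[0],.09))
print(proj(W,(.531,-.213,.094)))
E
```

```text
[ 0.5303 -0.2126  0.2415] 26.1833
[ 240  100   25   57 1388] ((252.0, 128.0), (56.0, 24.0), 90.0)
[array([ 0.4677, -0.1304]), array([ 0.484 , -0.1302]), array([ 0.4833, -0.1678]), array([ 0.4663, -0.1682])] [ 0.4746 -0.1491  0.09  ]
[ 326  156   17  118 1937] ((334.0, 214.5), (117.0, 16.0), 90.0)
[array([ 0.5267, -0.1669]), array([ 0.5378, -0.1666]), array([ 0.5411, -0.2559]), array([ 0.5288, -0.2562])] [ 0.5336 -0.2103  0.09  ]
[ 240  227   32   57 1732] ((255.5, 255.0), (56.0, 31.0), 90.0)
[array([ 0.464 , -0.2206]), array([ 0.4872, -0.22  ]), array([ 0.4861, -0.266 ]), array([ 0.4617, -0.2667])] [ 0.474  -0.2443  0.09  ]
[240 299  39  61 862] ((246.5424041748047, 330.42852783203125), (50.235870361328125, 44.25384521484375), 53.88066101074219)
[array([ 0.438, -0.304]), array([ 0.4687, -0.2789]), array([ 0.4915, -0.3159]), array([ 0.4603, -0.3434])] [ 0.4638 -0.3125  0.09  ]
[399 299  21  61 914] ((409.0, 329.0), (60.0, 20.0), 90.0)
[array([ 0.5873, -0.2775]), array([ 0.6033, -0.2771]), array([ 0.6097, -0.3346]), array([ 0.5926, -0.3348])] [ 0.5991 -0.3076  0.09  ]
[330.3963 219.3812]
```

>>> servo_tool(moves=[[[3,1,-38,0],[3,1,-76,0],[3,1,-114,0],[3,1,-140,0],[3,1,-148,0]]])

```text
t: 26.6
position: [0.5321, -0.2095, 0.0902]
tool_rot: [[-0.03, 1.0, -0.005], [1.0, 0.03, 0.003], [0.003, -0.005, -1.0]]
contact_force: [-0.0, 0.0, -0.4]
finger_gap: 0.0597
finger_force: 0.0
```

>>> servo_tool(moves=[[[0,0,0,0],[0,0,0,0],[0,0,0,0],[0,0,0,0],[0,0,0,0]]], gripper=0, squeeze=50)

```text
t: 27.02
position: [0.5347, -0.212, 0.0962]
tool_rot: [[-0.027, 1.0, 0.002], [1.0, 0.027, -0.001], [-0.001, 0.002, -1.0]]
contact_force: [-0.9, 2.6, 7.3]
finger_gap: 0.0128
finger_force: 50.4
```

>>> servo_tool(moves=[[[0,0,0,0],[0,0,0,0],[-5,0,0,0],[-15,0,0,0],[-25,0,0,0]]])

```text
t: 27.43
position: [0.5098, -0.2126, 0.0961]
tool_rot: [[-0.027, 1.0, 0.004], [1.0, 0.027, -0.002], [-0.002, 0.004, -1.0]]
contact_force: [1.8, -3.3, 9.5]
finger_gap: 0.0128
finger_force: 50.9
```

>>> servo_tool(moves=[[[-12,0,0,0],[-24,-1,0,0],[-36,-1,0,0],[-48,-1,0,0],[-60,-2,0,0]]])

```text
t: 27.85
position: [0.4496, -0.2143, 0.0961]
tool_rot: [[-0.027, 1.0, 0.004], [1.0, 0.027, -0.002], [-0.002, 0.003, -1.0]]
contact_force: [2.5, 4.8, 15.7]
finger_gap: 0.0131
finger_force: 51.4
```

>>> servo_tool(moves=[[[-8,0,0,0],[-16,0,0,0],[-24,0,0,0],[-30,-1,0,0],[-30,-1,0,0]]])

```text
t: 28.27
position: [0.4191, -0.2152, 0.0961]
tool_rot: [[-0.027, 1.0, 0.003], [1.0, 0.027, -0.002], [-0.002, 0.003, -1.0]]
contact_force: [-2.7, 4.8, 18.5]
finger_gap: 0.0127
finger_force: 51.9
```

>>> servo_tool(moves=[[[-2,0,0,0],[-4,0,0,0],[-6,0,0,0],[-7,0,0,0],[-7,0,0,0]]])

```text
t: 28.68
position: [0.4182, -0.2152, 0.0964]
tool_rot: [[-0.029, 0.999, 0.015], [1.0, 0.029, -0.001], [-0.002, 0.015, -1.0]]
contact_force: [46.3, -2.4, -36.3]
finger_gap: 0.0126
finger_force: 49.8
```

>>> servo_tool(moves=[[[-1,0,0,0],[-2,0,0,0],[-3,0,0,0],[-4,0,0,0],[-4,0,0,0]]])

```text
t: 29.1
position: [0.4178, -0.215, 0.0972]
tool_rot: [[-0.03, 0.999, 0.022], [1.0, 0.03, -0.001], [-0.002, 0.022, -1.0]]
contact_force: [71.8, -3.0, -50.8]
finger_gap: 0.0124
finger_force: 49.7
```

>>> servo_tool(moves=[[[4,0,0,0],[8,0,0,0],[10,0,0,0],[10,0,0,0]]])

```text
t: 29.43
position: [0.4204, -0.215, 0.0968]
tool_rot: [[-0.028, 1.0, 0.005], [1.0, 0.028, -0.002], [-0.003, 0.005, -1.0]]
contact_force: [2.2, 4.5, 31.6]
finger_gap: 0.0128
finger_force: 59.8
```

>>> servo_tool(moves=[[[0,0,0,0],[0,0,0,0],[0,0,0,0],[0,0,0,0]]], gripper=50)

```text
t: 29.77
position: [0.4175, -0.2151, 0.0945]
tool_rot: [[-0.027, 1.0, 0.0], [1.0, 0.027, -0.0], [-0.0, -0.0, -1.0]]
contact_force: [-0.2, -0.2, 0.2]
finger_gap: 0.0501
finger_force: 0.0
```

>>> servo_tool(moves=[[[0,0,20,0],[0,0,60,0],[0,0,100,0],[0,0,140,0],[0,0,150,0]]])

```text
t: 30.18
position: [0.4193, -0.2151, 0.2493]
tool_rot: [[-0.028, 1.0, 0.004], [1.0, 0.028, -0.004], [-0.004, 0.004, -1.0]]
contact_force: [0.4, 0.2, 0.3]
finger_gap: 0.0499
finger_force: 0.0
```

>>> servo_tool(moves=[[[20,35,0,0],[40,70,0,0],[60,110,0,0],[60,150,0,0],[60,190,0,0]]])

```text
t: 30.6
position: [0.4779, -0.0229, 0.2442]
tool_rot: [[-0.027, 1.0, 0.0], [1.0, 0.027, 0.001], [0.001, 0.0, -1.0]]
contact_force: [1.0, 0.5, 0.6]
finger_gap: 0.05
finger_force: 0.0
```

>>> servo_tool(moves=[[[0,40,0,0],[0,80,0,0],[0,120,0,0],[0,160,0,0],[0,160,0,0]]])

```text
t: 31.02
position: [0.4762, 0.143, 0.2449]
tool_rot: [[-0.036, 0.999, 0.001], [0.999, 0.036, 0.003], [0.002, 0.001, -1.0]]
contact_force: [-0.5, 0.6, -0.5]
finger_gap: 0.0499
finger_force: 0.0
```

```bash
python3 - <<'E'
from h import *
cap('side','s14.png');cap('scene','c14.png');cap('wrist','w14.png');s=status.observe(); print(s['position'],s['t'])
a=cv2.resize(cv2.imread('pics/s14.png')[170:430,200:440],(400,433),interpolation=cv2.INTER_CUBIC)
b=cv2.resize(cv2.imread('pics/c14.png')[170:350,190:356],(400,433),interpolation=cv2.INTER_CUBIC)
cv2.imwrite('pics/m14.png',np.hstack([a,b]))
E
```

```text
[0.47747124 0.13523167 0.24409867] 31.1667
```

View pics/m14.png

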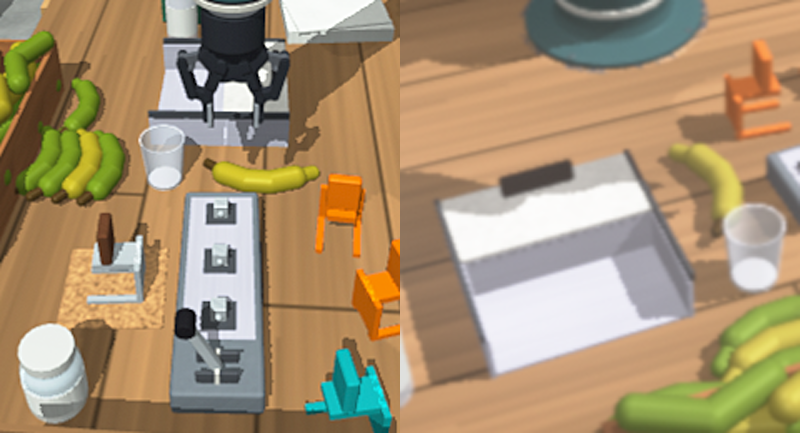

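Viewing budget is used up, so I'll go by numbers from here. The cover looks shut, but backing off may have dragged it a couple of mm. I'll push the rib once more with closed fingers.

>>> servo_tool(moves=[[[0,-38,0,0],[0,-77,0,0],[0,-116,0,0],[0,-155,0,0],[0,-194,0,0]]], gripper=0, squeeze=20)

```text
t: 31.58
position: [0.4768, -0.0625, 0.2443]
tool_rot: [[-0.024, 1.0, -0.0], [1.0, 0.024, -0.001], [-0.001, -0.0, -1.0]]
contact_force: [1.9, -0.6, -0.6]
finger_gap: 0.0002
finger_force: 0.0
```

>>> servo_tool(moves=[[[0,-39,0,0],[0,-78,0,0],[0,-117,0,0],[0,-156,0,0],[0,-156,0,0]]])

```text
t: 32.0
position: [0.4755, -0.2242, 0.2435]
tool_rot: [[-0.015, 1.0, -0.001], [1.0, 0.015, -0.001], [-0.001, -0.001, -1.0]]
contact_force: [-0.6, -1.4, -0.5]
finger_gap: 0.0
finger_force: 0.0
```

>>> servo_tool(moves=[[[0,0,-38,0],[0,0,-76,0],[0,0,-114,0],[0,0,-140,0],[0,0,-146,0]]])

```text
t: 32.42
position: [0.4749, -0.2155, 0.0945]
tool_rot: [[-0.025, 1.0, -0.005], [1.0, 0.025, 0.002], [0.003, -0.005, -1.0]]
contact_force: [-1.0, -0.5, -0.4]
finger_gap: 0.0
finger_force: 0.0
```

>>> servo_tool(moves=[[[-6,0,0,0],[-12,0,0,0],[-18,0,0,0],[-22,0,0,0],[-26,0,0,0]]])

```text
t: 32.83
position: [0.4514, -0.2155, 0.0994]
tool_rot: [[-0.026, 1.0, 0.001], [1.0, 0.026, -0.002], [-0.002, 0.001, -1.0]]
contact_force: [1.2, 0.5, 0.0]
finger_gap: 0.0003
finger_force: 0.0
```

>>> servo_tool(moves=[[[-3,0,-2,0],[-6,0,-3,0],[-9,0,-3,0],[-11,0,-3,0],[-11,0,-3,0]]])

```text
t: 33.25
position: [0.4404, -0.2149, 0.0953]
tool_rot: [[-0.027, 1.0, -0.0], [1.0, 0.027, -0.0], [-0.0, -0.0, -1.0]]
contact_force: [-0.3, 0.3, 0.3]
finger_gap: 0.0001
finger_force: 0.0
```

>>> servo_tool(moves=[[[-2,0,0,0],[-4,0,0,0],[-6,0,0,0],[-6,0,0,0]]])

```text
t: 33.58
position: [0.4388, -0.2148, 0.0963]
tool_rot: [[-0.028, 1.0, 0.009], [1.0, 0.028, 0.0], [-0.0, 0.009, -1.0]]
contact_force: [28.4, -0.1, -17.3]
finger_gap: -0.0003
finger_force: 13.6
```

>>> servo_tool(moves=[[[8,0,0,0],[12,0,20,0],[12,0,60,0],[12,0,100,0],[12,0,140,0]]])

```text
t: 34.0
position: [0.4465, -0.2141, 0.2367]
tool_rot: [[-0.028, 1.0, -0.001], [1.0, 0.028, 0.001], [0.001, -0.001, -1.0]]
contact_force: [0.3, -1.6, -0.2]
finger_gap: 0.0005
finger_force: 0.0
```

>>> servo_tool(moves=[[[6,38,4,0],[12,76,4,0],[18,114,4,0],[24,152,4,0],[30,190,4,0]]], gripper=50)

```text
t: 34.42
position: [0.4765, -0.0232, 0.2395]
tool_rot: [[-0.027, 1.0, 0.0], [1.0, 0.027, -0.001], [-0.001, 0.0, -1.0]]
contact_force: [0.8, -0.4, -0.5]
finger_gap: 0.0501
finger_force: 0.0
```

>>> servo_tool(moves=[[[4,38,0,0],[8,76,0,0],[12,114,0,0],[16,152,0,0],[20,190,0,0]]])

```text
t: 34.83
position: [0.4965, 0.1669, 0.2392]
tool_rot: [[-0.027, 1.0, -0.0], [1.0, 0.027, -0.0], [-0.0, -0.0, -1.0]]
contact_force: [0.1, -1.9, 1.1]
finger_gap: 0.0504
finger_force: 0.0
```

>>> servo_tool(moves=[[[2,38,0,0],[4,76,0,0],[6,114,0,0.01],[8,152,0,0.014],[8,160,0,0.014]]])

```text
t: 35.25
position: [0.5028, 0.3312, 0.2393]
tool_rot: [[-0.047, 0.999, -0.001], [0.999, 0.047, 0.003], [0.003, -0.001, -1.0]]
contact_force: [-0.4, 1.3, 0.5]
finger_gap: 0.0501
finger_force: 0.0
```

>>> servo_tool(moves=[[[0,0,0,0],[0,0,0,0]]])

```text
t: 35.42
position: [0.5043, 0.3254, 0.2389]
tool_rot: [[-0.042, 0.999, -0.001], [0.999, 0.042, -0.0], [-0.0, -0.001, -1.0]]
contact_force: [-0.3, -0.4, -0.8]
finger_gap: 0.0502
finger_force: 0.0
```

```bash
python3 - <<'E'
from h import *
np.set_printoptions(precision=4,suppress=True)
W=cap('wrist','w15.png');S=cap('side','s15.png');C=cap('scene','c15.png');s=status.observe(); print(s['position'],s['t'])
a=cv2.imread('pics/w15.png')
print('pred knob',proj(W,(.516,.388,.139)),'hinge',proj(W,(.482,.385,.06)))
u0,v0=proj(W,(.516,.388,.139)).astype(int)
m=np.zeros(a.shape[:2],np.uint8);sl=(slice(max(0,v0-70),v0+70),slice(u0-60,u0+60));m[sl]=(a.max(2)<60)[sl]
n,l,st,ce=cv2.connectedComponentsWithStats(m)
for i in range(1,n):
    if st[i,4]>300: print(st[i],ce[i],onz(W,*ce[i],.142)[:2])
# white marks near hinge
u1,v1=proj(W,(.482,.385,.07)).astype(int)
h=cv2.cvtColor(a,cv2.COLOR_BGR2HSV);m=np.zeros(a.shape[:2],np.uint8);sl=(slice(max(0,v1-60),v1+60),slice(u1-60,u1+60));m[sl]=((h[...,2]>200)&(h[...,1]<40))[sl]
n,l,st,ce=cv2.connectedComponentsWithStats(m)
for i in range(1,n):
    if 8<st[i,4]<600: print('w',st[i],ce[i],onz(W,*ce[i],.065)[:2])
W7=np.array([470,80]);
# studs tops in this view
m=((h[...,2]>175)&(h[...,1]<40)).astype(np.uint8)
for y in (.127,.216,.3045): print('stud pred',proj(W,(.4885-(y-.216)*.041,y,.074)))
E
```

```text
[0.5051 0.3237 0.2392] 35.5667
pred knob [353.8443 140.7616] hinge [302.7753 133.1982]
[ 331  123   41   47 1799] [351.2379 145.2996] [0.5145 0.3857]
w [297 113   7  10  64] [299.9688 117.0781] [0.4799 0.3971]
w [298 151   6   8  39] [300.0256 154.5385] [0.4806 0.3693]
w [320 189  39   5 164] [339.7073 191.378 ] [0.5125 0.3417]
w [249 190  55   4 213] [276.1221 191.5164] [0.4623 0.3395]
stud pred [306.8134 411.9097]
stud pred [304.9382 333.5294]
stud pred [302.9091 238.2243]
```

>>> servo_tool(moves=[[[5,31,0,0],[10,62,0,0],[10,62,-35,0],[10,62,-70,0],[10,62,-97,0]]])

```text
t: 35.98
position: [0.5148, 0.3858, 0.1401]
tool_rot: [[-0.04, 0.999, -0.001], [0.999, 0.04, -0.001], [-0.001, -0.001, -1.0]]
contact_force: [0.6, -0.6, -0.5]
finger_gap: 0.0498
finger_force: 0.0
```

>>> servo_tool(moves=[[[0,0,-2,0],[0,0,-2,0],[0,0,-2,0],[0,0,-2,0],[0,0,-2,0]]], gripper=0, squeeze=25)

```text
t: 36.4
position: [0.5138, 0.3858, 0.1407]
tool_rot: [[-0.041, 0.999, -0.002], [0.999, 0.041, -0.002], [-0.002, -0.002, -1.0]]
contact_force: [-6.8, -2.8, -18.9]
finger_gap: 0.0262
finger_force: 25.3
```

>>> servo_tool(moves=[[[0,0,0,0],[0,0,0,0],[0,0,0,0]]])

```text
t: 36.65
position: [0.5138, 0.3858, 0.1407]
tool_rot: [[-0.041, 0.999, -0.002], [0.999, 0.041, -0.002], [-0.002, -0.002, -1.0]]
contact_force: [-7.2, -3.4, -20.2]
finger_gap: 0.0255
finger_force: 25.3
```

>>> servo_tool(moves=[[[-8,0,3,0],[-16,0,5,0],[-24,-1,6,0],[-33,-1,7,0],[-33,-1,7,0]]])

```text
t: 37.07
position: [0.4815, 0.3855, 0.15]
tool_rot: [[-0.041, 0.999, 0.003], [0.999, 0.041, -0.001], [-0.001, 0.003, -1.0]]
contact_force: [-1.7, -7.3, 2.5]
finger_gap: 0.0209
finger_force: 25.1
```

>>> servo_tool(moves=[[[0,0,0,0],[0,0,0,0]]])

```text
t: 37.23
position: [0.482, 0.3856, 0.15]
tool_rot: [[-0.04, 0.999, 0.002], [0.999, 0.04, -0.001], [-0.001, 0.002, -1.0]]
contact_force: [-4.6, -10.3, 7.1]
finger_gap: 0.0204
finger_force: 26.2
```

```bash
python3 - <<'E'
from h import *
print(status.observe()['position'],status.observe()['contact_force'])
E
```

```text
[0.4819743  0.38557344 0.14996233] [ -4.58273961 -10.30488037   7.09589487]
```

>>> servo_tool(moves=[[[0,0,0,0],[0,0,0,0],[0,0,0,0],[0,0,0,0]]], gripper=50)

```text
t: 37.57
position: [0.4819, 0.3864, 0.1483]
tool_rot: [[-0.041, 0.999, 0.001], [0.999, 0.041, 0.001], [0.001, 0.001, -1.0]]
contact_force: [-0.0, -0.2, 1.6]
finger_gap: 0.0497
finger_force: 0.0
```

>>> servo_tool(moves=[[[0,0,15,0],[0,0,50,0],[0,-20,85,0],[0,-60,92,0],[0,-60,92,0]]])

```text
t: 37.98
position: [0.4841, 0.3209, 0.2425]
tool_rot: [[-0.035, 0.999, 0.004], [0.999, 0.035, -0.001], [-0.001, 0.004, -1.0]]
contact_force: [0.6, -1.7, -1.1]
finger_gap: 0.0499
finger_force: 0.0
```

>>> servo_tool(moves=[[[0,0,0,0],[0,0,0,0],[0,0,0,0]]])

```text
t: 38.23
position: [0.4813, 0.327, 0.2397]
tool_rot: [[-0.042, 0.999, -0.0], [0.999, 0.042, 0.001], [0.001, -0.0, -1.0]]
contact_force: [-0.3, -0.2, -0.7]
finger_gap: 0.0501
finger_force: 0.0
```

```bash
cat > lev.py <<'E'
from h import *
np.set_printoptions(precision=4,suppress=True)
W=cap('wrist','w16.png');S=cap('side','s16.png');s=status.observe(); print(s['position'],s['t'])
def blob(c,f,X,du,cond,lo,tag,zs):
    a=cv2.imread('pics/'+f);h=cv2.cvtColor(a,cv2.COLOR_BGR2HSV)
    u,v=proj(c,X).astype(int);m=np.zeros(a.shape[:2],np.uint8);sl=(slice(max(0,v-du),v+du),slice(max(0,u-du),u+du));m[sl]=cond(a,h)[sl]
    n,l,st,ce=cv2.connectedComponentsWithStats(m)
    for i in range(1,n):
        if lo[0]<st[i,4]<lo[1]: print(tag,st[i],ce[i],[onz(c,*ce[i],z)[:2] for z in zs])
dark=lambda a,h:a.max(2)<60
white=lambda a,h:(h[...,2]>200)&(h[...,1]<40)
blob(W,'w16.png',(.481,.385,.145),60,dark,(300,9000),'knob W',(.148,))
blob(W,'w16.png',(.481,.385,.065),60,white,(8,120),'mark W',(.065,))
blob(S,'s16.png',(.481,.385,.145),18,dark,(30,900),'knob S',(.145,))
print('S pred upright knob',proj(S,(.481,.385,.145)),proj(S,(.487,.385,.145)))
E
python3 lev.py
```

```text
[0.4811 0.3272 0.2393] 38.3333
knob W [ 312  127   43   50 1923] [332.8508 150.8976] [array([0.4812, 0.3844])]
mark W [328 116   7  10  68] [330.9118 120.5   ] [array([0.4802, 0.3973])]
mark W [277 193  30   4 119] [291.3782 194.4874] [array([0.4515, 0.3392])]
knob S [323 353  14  18 213] [329.1831 361.5258] [array([0.4819, 0.3855])]
S pred upright knob [329.6883 361.3074] [326.3809 361.1304]
```

>>> servo_tool(moves=[[[-10,-30,20,0],[-20,-65,30,0],[-30,-100,30,0],[-40,-135,30,0],[-40,-135,30,0]]])

```text
t: 38.75
position: [0.4413, 0.1849, 0.2686]
tool_rot: [[-0.034, 0.999, -0.001], [0.999, 0.034, -0.004], [-0.004, -0.001, -1.0]]
contact_force: [0.8, 0.8, 1.6]
finger_gap: 0.0501
finger_force: 0.0
```

>>> servo_tool(moves=[[[0,0,0,0],[0,0,0,0],[0,0,0,0]]])

```text
t: 39.0
position: [0.4415, 0.1926, 0.2694]
tool_rot: [[-0.043, 0.999, -0.0], [0.999, 0.043, 0.001], [0.001, -0.0, -1.0]]
contact_force: [-0.3, 0.4, 0.3]
finger_gap: 0.0502
finger_force: 0.0
```

```bash
python3 - <<'E'
from h import *
for n,f,o in (('side','s17.png','s14.png'),('scene','c17.png','c14.png')):
    c=cap(n,f);a=cv2.imread('pics/'+f).astype(int);b=cv2.imread('pics/'+o).astype(int)
    d=abs(a-b).max(2)
    for nm,X in (('puller handle',(.64,.226,.1)),('puller tines',(.66,.226,.01)),('pad edge',(.69,.17,0)),('rib',(.417,-.213,.09)),('cover',(.45,-.28,.068)),('cup',(.6,0,.04)),('knob',(.481,.385,.145))):
        u,v=proj(c,X).astype(int);print(n,nm,(u,v),(d[v-12:v+12,u-12:u+12]>40).mean().round(2))
    for nm,X in (('cover far edge: cover',(.495,-.213,.068)),('open part',(.53,-.213,.01))):
        u,v=proj(c,X).astype(int);print(n,nm,a[v,u])
# cover edges along the box x line in the scene view
c=load('scene');a=cv2.imread('pics/c17.png')
for x in np.arange(.39,.53,.006):
    u,v=np.round(proj(c,(x,-.29+(-.0),.068))).astype(int);print(round(x,3),a[v,u],end=' ')
print(status.observe()['t'],status.observe()['contact_force'])
E
```

```text
side puller handle (np.int64(262), np.int64(310)) 0.0
side puller tines (np.int64(258), np.int64(337)) 0.0
side pad edge (np.int64(251), np.int64(322)) 0.0
side rib (np.int64(366), np.int64(208)) 0.57
side cover (np.int64(355), np.int64(202)) 0.32
side cup (np.int64(296), np.int64(265)) 0.0
side knob (np.int64(329), np.int64(361)) 0.43
side cover far edge: cover [81 82 81]
side open part [44 39 36]
scene puller handle (np.int64(417), np.int64(249)) 0.0
scene puller tines (np.int64(417), np.int64(276)) 0.0
scene pad edge (np.int64(404), np.int64(291)) 0.0
scene rib (np.int64(246), np.int64(240)) 0.2
scene cover (np.int64(227), np.int64(259)) 0.35
scene cup (np.int64(337), np.int64(275)) 0.0
scene knob (np.int64(440), np.int64(193)) 0.23
scene cover far edge: cover [251 252 252]
scene open part [244 235 236]
0.39 [ 96 121 149] 0.396 [115 136 160] 0.402 [242 245 247] 0.408 [248 250 251] 0.414 [248 250 250] 0.42 [248 250 250] 0.426 [249 250 251] 0.432 [248 249 250] 0.438 [248 249 250] 0.444 [249 250 251] 0.45 [249 250 251] 0.456 [249 251 251] 0.462 [249 250 251] 0.468 [249 250 250] 0.474 [247 249 250] 0.48 [248 250 250] 0.486 [249 250 250] 0.492 [249 250 251] 0.498 [249 251 251] 0.504 [250 251 251] 0.51 [224 227 228] 0.516 [184 182 184] 0.522 [169 160 162] 0.528 [166 156 159] 39.1 [ 0.04568049 -0.12653016 -0.64058571]
```

```bash
python3 -c "
from h import *
print(finish_job())"
```

```text
the job is handed in; nothing more can be done
None
```

I handed the job in at about 39 s. Both caps (studs 1 and 2; stud 0 had none) are in the stow box, its cover is pushed to the stop, and the lever is within about 1.5° of upright. The puller stands on its pad after a mid-run knock that I corrected, but I viewed 16 pictures against the limit of 14.

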